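# Park a bench vacuum pump past compression and bolt it

### The job

Get the small vacuum pump ready for shipping. Hold the black crank knob and turn the flywheel slowly counter-clockwise (seen from above, as the green arrow shows): feel the resistance climb to its peak, keep hold as it falls away, stop just past that peak, once most of the resistance is gone but before the wheel pulls ahead, and let go so that the wheel stays there by itself. Then gently push, without pinching it hard, the red park bolt fully home towards the wheel, leaving the wheel and the things around the pump where they are.

Things in the scene. Friction and masses are not known exactly. Their poses are not given: they have to be found in the camera images.
- pump: The bench vacuum pump, fixed on the bench: white housing 170 x 300 mm in plan on a dark 200 x 330 mm foot plate, flat deck 100 mm above the bench. Origin: on the bench straight below the flywheel's axle. z up; +y points from the park bolt to the wheel, the way the bolt slides home; the housing reaches y -200 to +100, x -85 to +85 mm. Position and yaw vary.
- axle (a point): Point on the flywheel's vertical axis at the wheel's upper face, 120 mm above the bench. The wheel is a grey disc 140 mm across, 12 mm thick; a low hub rises 8 mm above it. Let go within about 0.28 rad of the top of the stroke, the wheel stays by itself; earlier it springs back, later it runs on. It must not spin faster than 4 rad/s.
- flywheel: The flywheel (origin on its axis, deck height). The unseen top of the stroke lies 1.2 to 4.2 rad past the start. Load at the knob: within about 1 N of 0 until 1.5 rad before the top, climbing to a peak of about 8 N some 0.6 rad before the top, 0 at the top, then pulling ahead by up to 8 N. While the wheel moves, a steady drag of about 6 N adds to this (part of it goes from the reading when the hand halts).
- knob_mid (a point): Centre of the crank knob, an upright black cylinder 22 mm in diameter, 44 mm tall, centre 55 mm out from the axle and 144 mm above the bench (122 to 166 mm; the wheel's face is 2 mm below it). It is a sleeve that spins freely on its pin, so it can be held from above and led round without turning the hand or regrasping.
- feed_stem (a point): Top of a small brass oil-feed stem (12 mm across) in an aluminium collar on the deck, about 115 mm above the bench, at x = 55, y = 85 mm in the pump's frame. It creeps by only 0.5 mm per radian of turning: too little to see or measure, of no help in this job. Leave it alone.
- bolt (a joint): Slide of the park bolt in m: 0 = drawn out (start), 0.035 = fully home against its stop, along the pump's +y. Friction about 3 N. The finger tab must not be pushed or squeezed with more than 40 N.
- bolt_tab (a point): Centre of the park bolt's red upright finger tab: 34 mm wide along the pump's x, 14 mm thick along the pump's y, 34 mm tall (from 107 to 141 mm above the bench), its centre 124 mm above the bench. At the start 175 mm from the axle on the pump's -y side, at the end 140 mm.
- pen_cup: Bystander: black pen cup, 74 mm across, 90 mm tall, with three pens up to 136 mm, on the pump's +y side. Origin at the centre of its foot.
- tape_roll: Bystander: white roll of tape lying flat, 90 mm across, 24 mm tall, on the pump's -y side. Origin at the centre of its underside.
- carton: Bystander: closed white shipping carton, 160 x 100 x 70 mm, beyond the pump. Origin at the centre of its underside.

How it is judged (in metres and radians):
On the way, in this order (a step that is already met when the one before it is completed fails the run):
1. The flywheel rests, let go, just past the resistance peak (top of the stroke, within about 0.28 rad) (z of feed_stem in the frame of pump between 0.11601 and 0.11629 m and angular speed of flywheel below 0.05 rad/s and contact force between the arm and flywheel below 0.2 N), for 0.4 s.
2. The park bolt is pushed fully home (value of joint bolt above 0.033 m), for 0.2 s.
At the end, for the whole second after the job is handed in: The flywheel rests by itself just past the resistance peak (within about 0.28 rad of the top of the stroke) and the park bolt is home to within 2 mm; nothing is held (z of feed_stem in the frame of pump between 0.11601 and 0.11629 m and angular speed of flywheel below 0.05 rad/s and value of joint bolt above 0.033 m); the robot touches nothing.
It fails at once if The flywheel was spun or flung faster than 4 rad/s (angular speed of flywheel above 4 rad/s).
It fails at once if The park bolt was pushed or squeezed with more than 40 N (contact force between the arm and bolt above 40 N).
It fails at once if The pen cup was knocked or shifted by more than 20 mm (distance of pen_cup from where it was at the start of the episode above 0.02 m).
It fails at once if The tape roll was knocked or shifted by more than 20 mm (distance of tape_roll from where it was at the start of the episode above 0.02 m).
It fails at once if The carton was knocked or shifted by more than 20 mm (distance of carton from where it was at the start of the episode above 0.02 m).
It also fails if it takes over 69 s, if anything falls off the work surface, if the arm or the gripper's body presses on something with over 40 N, if the wrist force passes 120 N, or if a joint passes its speed limit or range.

### The arm

A 6-joint arm with a two-finger parallel gripper is mounted at the origin on the work surface. World frame = base frame: x ahead of the robot, y to its left, z up, the work surface at z = 0. Lengths are in mm, angles in rad, forces in N, time in s.
With the tool pointing down it reaches from about 400 to 925 mm from the base axis. Payload 12.5 kg.
Tool frame: the origin (TCP) lies on the mounting face of the last link; the fingertips stand 190 mm ahead of it and the grasp point (between the pads) lies 171 mm ahead of it (env.grasp_offset is the distance from the TCP to the grasp point, in mm); z points along the fingers, y is the direction in which the jaws open and shut (so a half turn about z gives the same grasp; the last joint's range is limited). The gripper opens to 95 mm and grips with 3 to 60 N. Pads are 20 mm wide; open, the fingers measure 119 mm over their backs; the gripper's body (75 mm by 180 mm) begins 59 mm behind the grasp point.
Start: joints at [-1.266, 0.491, 1.559, -0, 1.092, -0.106], TCP at [249.608, -572.993, 404.761] pointing down, gripper open.
Joint ranges: [-3.1, 3.1], [-0.84, 2.19], [0.05, 2.79], [-1.13, 4.28], [0.06, 2.93], [-2.69, 2.69]. Speed limits (rad/s): [2.22, 2.22, 2.79, 3.14, 3.14, 3.14].

### API

Orientations are given as [roll, pitch, yaw] about the fixed x, y, z axes, in that order (R = Rz(yaw) Ry(pitch) Rx(roll)).
In Python, from cell import env, viewer gives the robot as it stands.
- The arm moves only by the tool play_rows, never from a script. Its argument "increments" is a list of rows, each an object of numbers: "dx", "dy", "dz": the shift along the tool's x, y, z in mm; "rx", "ry", "rz": the turn, a rotation vector about the tool's x, y, z in units of 6 degrees (1.0 is 6 degrees). A call has 1 to 8 rows; each row is the pose to reach, as a shift and turn from the pose measured when the call began, along the tool's axes at that moment; what a row does not reach only later rows make up. A row lasts 1/12 s, in which the tool goes at most 41.7 mm and 7.16 degrees, less where a joint would pass 70% of its speed; a pose out of reach is approached as far as the arm can. A call with a gripper value outside its range is refused whole. "fingers" is the opening, from 0 (shut) to 1 (fully open), set as the call begins (left out, the last holds). The fingers move at their own pace and stop on an object; the grip force is fixed at half the most. Time passes only in rows, so rows that repeat a pose let the fingers close. It gives the time, the measured TCP pose, the force and the opening at its end, in the units of the state.
- env.state(): the state, without advancing time (a new reading comes with each control period).
- viewer.read_camera(name): name is "side" or "top" or "wrist"; returns a dict with "image" (480x640x3 uint8, red, green, blue), "fx", "fy", "cx", "cy" (pixels), "k1" (the pictures are not rectified: a ray, as slopes to the right and down, at radius r is drawn at 1 + k1 r^2 times it, then the intrinsics apply), "rvec" (rotation vector, rad) and "tvec" (3), from world to camera coordinates, as OpenCV has them. Camera axes: x right, y down, z forward; pixel columns grow to the right and rows downward; lengths in mm; the calibration is good to about 2 mm. A picture is of the moment at which its call begins. There is no depth.
- env.job_done(): hands the job in, once; it reports no verdict.
The state is a dict: "t": time; "joints": joint angles; "qvel": joint speeds; "tau": joint torques, N m; "eef_pos": TCP position; "tcp_rot": TCP orientation; "ft_force": force on the tool from outside, world axes, zero at the start; "moment": the same for the moment, N m; "opening": opening from 0.0 (shut) to 1.0 (fully open).
Only numpy, scipy, OpenCV 4.12 (cv2) and the standard library are available. Lean on these libraries where they do the work, as an engineer would, in place of code of your own. Each camera call takes 0.05 s, during which the arm holds its last target.

## Working session

There is one attempt and no reset: what is moved stays moved. The work goes in short steps, Python scripts to look and compute and a tool call to move; the robot and the scene stay as the last step left them, time stands still between calls to the robot, and variables do not carry over. Pictures are saved under pics/ and viewed, and the job is handed in when it is done.

Besides the shell and the picture viewer there is one more tool, called after "Request:" as a command line: name --argument value ..., lists and objects as JSON in quotes. play_rows: Moves the arm, as the interface text tells. Its arguments: {"type":"object","properties":{"increments":{"type":"array","items":{"type":"object","properties":{"dx":{"type":"number"},"dy":{"type":"number"},"dz":{"type":"number"},"rx":{"type":"number"},"ry":{"type":"number"},"rz":{"type":"number"}}}},"fingers":{"type":"number"}},"required":["increments"]}

```bash
ls; mkdir -p pics; python3 - <<'E'
from cell import env, viewer
import cv2,numpy as np
for n in ["side","top","wrist"]:
    c=viewer.read_camera(n); cv2.imwrite(f"pics/{n}0.png",c["image"][:,:,::-1])
    print(n,{k:np.round(v,4).tolist() for k,v in c.items() if k!="image"})
print(env.state(), env.grasp_offset)
E
```

```text
pics
side {'fx': 495.3485, 'fy': 495.3485, 'cx': 310.6644, 'cy': 238.793, 'k1': -0.1398, 'rvec': [0.5634, -2.6994, 1.1381], 'tvec': [527.7866, 222.9287, 990.5473]}
top {'fx': 497.1572, 'fy': 497.1572, 'cx': 311.2217, 'cy': 238.0988, 'k1': 0.0143, 'rvec': [2.1669, -2.1916, 0.1111], 'tvec': [4.3165, 597.6612, 1098.8048]}
wrist {'fx': 406.1123, 'fy': 406.1123, 'cx': 318.0609, 'cy': 242.4952, 'k1': -0.0503, 'rvec': [-2.4409, 1.5981, 0.2114], 'tvec': [-623.9575, -29.099, 391.8707]}
{'t': 0.15, 'joints': array([-1.26560444e+00,  4.91381200e-01,  1.55928613e+00, -3.81929716e-05,
        1.09168352e+00, -1.05600363e-01]), 'qvel': array([-6.05393472e-04, -1.82709594e-03, -1.46985484e-03,  1.27778460e-04,
        4.53378734e-05, -1.24332730e-03]), 'tau': array([ 1.51198052e-03, -6.12894058e+01, -2.58277220e+01,  6.91877352e-02,
        4.73496679e-02, -4.68223493e-05]), 'eef_pos': array([ 249.59736088, -572.9773885 ,  404.3287543 ]), 'tcp_rot': array([-3.14083511e+00, -4.62267376e-05,  4.10809849e-01]), 'ft_force': array([-0.35756877, -0.36554379, -0.11305862]), 'moment': array([ 0.0115602 ,  0.03012134, -0.00674031]), 'opening': 1.0005342947237423} 171.3
```

View pics/top0.png

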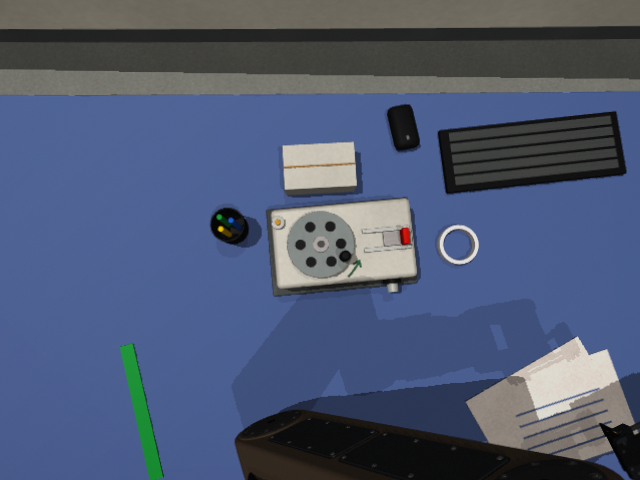

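View pics/side0.png

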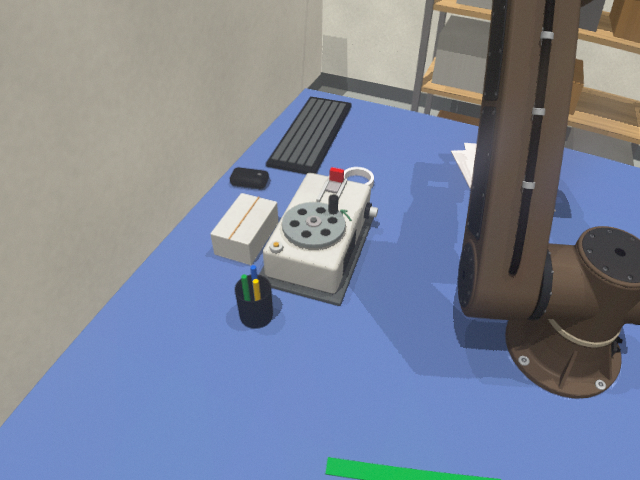

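View pics/wrist0.png

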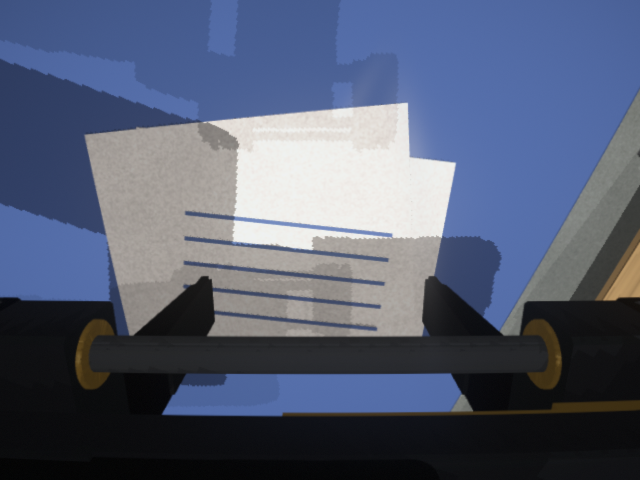

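The top view shows the hub at about (320,244), the knob at (345,256), the red tab at (405,236) and the stem at (278,222). The cup is at (228,226), the carton at (320,168) and the tape at (459,245). Next I'll measure them properly.

```bash
cat > h.py <<'E'
import cv2,numpy as np
from cell import env,viewer
def ray(c,uv):
    K=np.array([[c["fx"],0,c["cx"]],[0,c["fy"],c["cy"]],[0,0,1.]])
    n=cv2.undistortPoints(np.array([[uv]],float),K,np.array([c["k1"],0,0,0,0.]))[0,0]
    R=cv2.Rodrigues(np.array(c["rvec"],float))[0];t=np.array(c["tvec"],float).ravel()
    return -R.T@t, R.T@np.array([n[0],n[1],1.])
def onz(c,uv,z):
    o,d=ray(c,uv); return o+d*(z-o[2])/d[2]
def tri(c1,u1,c2,u2):
    o1,d1=ray(c1,u1);o2,d2=ray(c2,u2)
    s=np.linalg.lstsq(np.c_[d1,-d2],o2-o1,rcond=None)[0]
    return (o1+s[0]*d1+o2+s[1]*d2)/2, np.linalg.norm(o1+s[0]*d1-o2-s[1]*d2)
E
python3 - <<'E'
from h import *
c={n:viewer.read_camera(n) for n in("top","side")}
def cent(m,roi):
    x0,x1,y0,y1=roi; q=np.zeros_like(m);q[y0:y1,x0:x1]=m[y0:y1,x0:x1]
    n,l,s,ce=cv2.connectedComponentsWithStats(q.astype(np.uint8))
    i=1+np.argmax(s[1:,4]); return ce[i],s[i].tolist()
for n,roi in(("top",(380,430,210,260)),("side",(310,360,150,190))):
    im=c[n]["image"].astype(int); m=(im[...,0]>120)&(im[...,1]<60)&(im[...,2]<60)
    print(n,"red",cent(m,roi))
t=c["top"]
big=cv2.resize(t["image"][190:310,200:490],None,fx=2.7,fy=2.7,interpolation=cv2.INTER_CUBIC)
cv2.imwrite("pics/topz.png",big[:,:,::-1])
s=c["side"]
cv2.imwrite("pics/sidez.png",cv2.resize(s["image"][150:330,220:400],None,fx=3.3,fy=3.3,interpolation=cv2.INTER_CUBIC)[:,:,::-1])
# wheel: grey disc ellipse in top
im=t["image"].astype(int); hsv=cv2.cvtColor(t["image"],cv2.COLOR_RGB2HSV)
print(im[244,300],im[225,330],im[275,300], im[205,390])
E
```

```text
top red (array([405.88235294, 235.55882353]), [402, 228, 8, 16, 102])
side red (array([336.58940397, 174.68211921]), [330, 168, 14, 14, 151])
[31 31 31] [29 28 28] [200 194 182] [193 188 175]
```

View pics/topz.png

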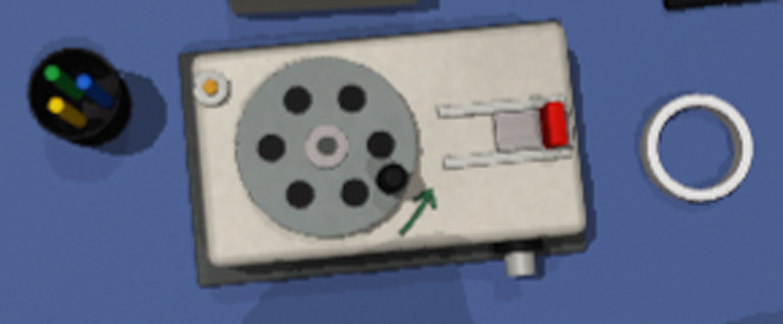

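View pics/sidez.png

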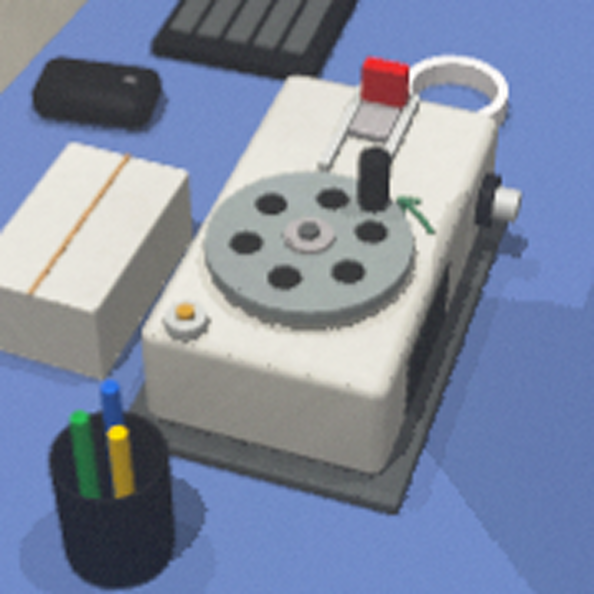

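```bash
python3 - <<'E'
from h import *
t=viewer.read_camera("top"); s=viewer.read_camera("side")
im=t["image"].astype(int)
# disc: grey with g-r slight bluish
hsv=cv2.cvtColor(t["image"],cv2.COLOR_RGB2HSV)
print("disc rgb",im[235,305],im[262,320])
d=im[...,2]-im[...,0]; g=im.mean(2)
m=((d>-6)&(d<25)&(g>90)&(g<175)).astype(np.uint8)
q=np.zeros_like(m);q[205:282,284:358]=m[205:282,284:358]
q=cv2.morphologyEx(q,cv2.MORPH_OPEN,np.ones((2,2)))
cs=max(cv2.findContours(q,cv2.RETR_EXTERNAL,cv2.CHAIN_APPROX_NONE)[0],key=cv2.contourArea)
e=cv2.fitEllipse(cs);print("ellipse",e, cv2.boundingRect(cs))
hub=(200+326.5/2.7-.3,190+147/2.7-.3)
axc=onz(t,e[0],120)[:2]; axh=onz(t,hub,128)[:2]
knob=(200+391/2.7-.3,190+178/2.7-.3)
k=onz(t,knob,166)[:2]
red=onz(t,(405.88,235.56),140)[:2]
print("axle",axc,axh,"knob",k,np.linalg.norm(k-axc),np.linalg.norm(k-axh),"redtop",red)
stem=onz(t,(200+210/2.7-.3,190+88/2.7-.3),115)[:2];print("stem",stem)
hs=(220+309/3.3-.3,150+231/3.3-.3); print("tri hub",tri(t,hub,s,hs))
ks=(220+374/3.3-.3,150+155/3.3-.3); print("tri knobtop",tri(t,knob,s,ks))
print("side onz hub",onz(s,hs,128),"knob",onz(s,ks,166),"red",onz(s,(336.6,174.7),126))
r=red-axh; print("bolt dist",np.linalg.norm(r),"pump +y dir deg",np.degrees(np.arctan2(-r[1],-r[0])))
for n,uv,z in(("cup",(228,226),90),("tape",(459,245),24)): print(n,onz(t,uv,z))
for uv in((283,145),(355,142),(357,186),(285,190)): print("carton",onz(t,uv,70)[:2])
E
```

```text
disc rgb [131 136 133] [134 137 135]
ellipse ((320.4391784667969, 244.72320556640625), (63.405189514160156, 66.3802719116211), 26.645679473876953) (288, 212, 67, 67)
axle [575.14515919 -20.4325209 ] [575.71054882 -20.6002507 ] knob [549.36966935 -66.47850009] 52.76938578620501 52.902322239439705 redtop [ 590.4280327  -194.55422604]
stem [623.61090923  68.72179045]
tri hub (array([577.02224162, -20.24553335, 126.06832903]), np.float64(2.4533577985558916))
tri knobtop (array([550.47464282, -66.18003064, 165.20147523]), np.float64(2.2391408445055316))
side onz hub [577.36834235 -17.9444805  128.        ] knob [551.21027127 -64.93944558 166.        ] red [ 591.0778209  -192.09078516  126.        ]
bolt dist 174.57545607945556 pump +y dir deg 94.83602793278627
cup [619.84844976 175.95353641  90.        ]
tape [ 578.58069388 -338.19437065   24.        ]
carton [801.51366552  58.08183393]
carton [ 806.85390409 -101.66628107]
carton [ 707.85434662 -104.14628973]
carton [700.51517073  54.37564138]
```

```bash
cat >> h.py <<'E'
from scipy.spatial.transform import Rotation as Ro
YAW=np.radians(4.8); G=171.3
AX=np.array([576.2,-19.8])
def goto(x,y,z,yaw=YAW,n=8):
    "grasp point target -> final row + linear interp"
    s=env.state(); R=Ro.from_euler("xyz",s["tcp_rot"]); T=Ro.from_euler("xyz",[np.pi,0,yaw])
    p=np.array([x,y,z+G])-s["eef_pos"]; d=R.inv().apply(p); r=(R.inv()*T).as_rotvec()/np.radians(6)
    print("full shift",np.round(d,1),"rot",np.round(r,2),"dist",np.linalg.norm(d).round(1))
def st():
    s=env.state();g=Ro.from_euler("xyz",s["tcp_rot"]).apply([0,0,G])+s["eef_pos"]
    print("t",round(s["t"],2),"grasp",g.round(1),"rpy",np.round(s["tcp_rot"],3),"F",s["ft_force"].round(2),"open",round(s["opening"],3)); return s,g
E
python3 -c "
from h import *
st();goto(550,-66.5,233)"
```

```text
t 0.35 grasp [ 249.6 -573.   233.3] rpy [-3.141 -0.     0.411] F [ 0.22 -0.48  0.26] open 0.996
full shift [ 4.777e+02 -3.444e+02  4.000e-01] rot [-0.    0.    3.12] dist 588.9
```

Request:
play_rows --increments '[{"dx":25,"dy":-18,"rz":0.4},{"dx":53,"dy":-38,"rz":0.8},{"dx":82,"dy":-59,"rz":1.2},{"dx":111,"dy":-80,"rz":1.6},{"dx":140,"dy":-101,"rz":2.0},{"dx":169,"dy":-122,"rz":2.4},{"dx":198,"dy":-143,"rz":2.8},{"dx":227,"dy":-164,"rz":3.12}]' --fingers 0.7

```text
invalid input
```

```bash
python3 -c "
from h import *
st();goto(550,-66.5,233)"
```

```text
t 0.35 grasp [ 249.6 -573.   233.3] rpy [-3.141 -0.     0.411] F [ 0.22 -0.48  0.26] open 0.996
full shift [ 4.777e+02 -3.444e+02  4.000e-01] rot [-0.    0.    3.12] dist 588.9
```

Request:
play_rows --increments '[{"dx":25,"dy":-18,"dz":0,"rx":0,"ry":0,"rz":0.4},{"dx":53,"dy":-38,"dz":0,"rx":0,"ry":0,"rz":0.8},{"dx":82,"dy":-59,"dz":0,"rx":0,"ry":0,"rz":1.2},{"dx":111,"dy":-80,"dz":0,"rx":0,"ry":0,"rz":1.6},{"dx":140,"dy":-101,"dz":0,"rx":0,"ry":0,"rz":2.0},{"dx":169,"dy":-122,"dz":0,"rx":0,"ry":0,"rz":2.4},{"dx":198,"dy":-143,"dz":0,"rx":0,"ry":0,"rz":2.8},{"dx":227,"dy":-164,"dz":0,"rx":0,"ry":0,"rz":3.1}]' --fingers 0.7

```text
t: 1.02
eef_pos: [392.8, -330.4, 404.8]
tcp_rot: [3.142, -0.0, 0.084]
ft_force: [0.8, -1.1, 0.3]
opening: 0.701
```

```bash
python3 -c "
from h import *
st();goto(550,-66.5,233)"
```

```text
t 1.02 grasp [ 392.8 -330.4  233.5] rpy [ 3.142 -0.     0.084] F [ 0.84 -1.13  0.33] open 0.701
full shift [ 178.8 -249.8    0.5] rot [ 0. -0. -0.] dist 307.2
```

Request:
play_rows --increments '[{"dx":24,"dy":-33,"dz":0,"rx":0,"ry":0,"rz":0},{"dx":48,"dy":-66,"dz":0,"rx":0,"ry":0,"rz":0},{"dx":72,"dy":-100,"dz":0,"rx":0,"ry":0,"rz":0},{"dx":96,"dy":-134,"dz":0,"rx":0,"ry":0,"rz":0},{"dx":120,"dy":-168,"dz":0,"rx":0,"ry":0,"rz":0},{"dx":144,"dy":-201,"dz":0,"rx":0,"ry":0,"rz":0},{"dx":164,"dy":-229,"dz":0,"rx":0,"ry":0,"rz":0},{"dx":178.8,"dy":-249.8,"dz":0,"rx":0,"ry":0,"rz":0}]' --fingers 0.6

```text
t: 1.68
eef_pos: [551.0, -63.8, 404.9]
tcp_rot: [-3.142, -0.001, 0.085]
ft_force: [-0.1, -0.3, 0.0]
opening: 0.599
```

```bash
python3 -c "
from h import *
st();goto(550,-66.5,233)
for n in('wrist','side'):
    c=viewer.read_camera(n);cv2.imwrite(f'pics/{n}1.png',c['image'][:,:,::-1])
st()
"
```

```text
t 1.68 grasp [551.1 -63.8 233.6] rpy [-3.142e+00 -1.000e-03  8.500e-02] F [-0.12 -0.28  0.03] open 0.599
full shift [-1.3  2.6  0.6] rot [-0.   -0.01  0.01] dist 2.9
t 1.78 grasp [551.4 -63.5 233.4] rpy [-3.141e+00 -1.000e-03  8.700e-02] F [-0.18 -0.55 -0.57] open 0.598
```

View pics/wrist1.png

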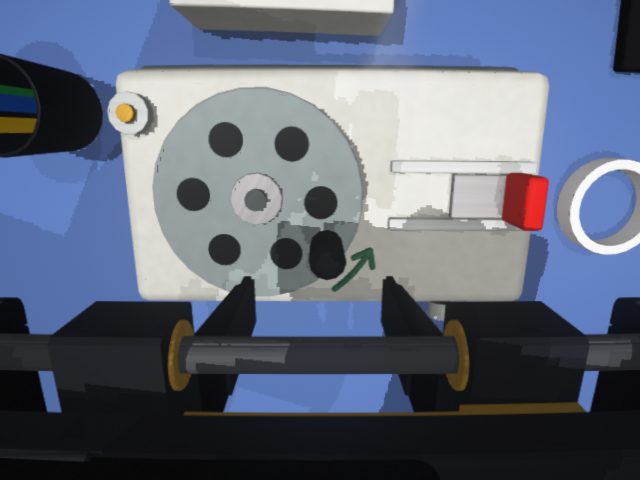

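View pics/side1.png

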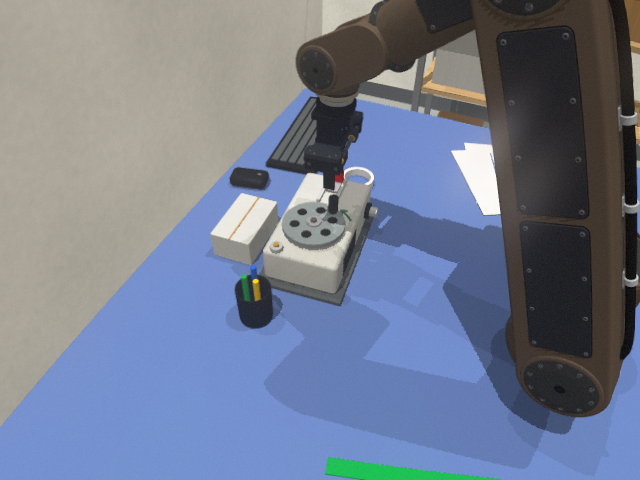

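The wrist view shows the hub at (257,199), the knob blob at rows 231-280 around column 326, and the tab at (525,200). I'll use it to refine the hub and knob.

```bash
python3 - <<'E'
from h import *
c=viewer.read_camera("wrist"); st()
K=np.array([[c["fx"],0,c["cx"]],[0,c["fy"],c["cy"]],[0,0,1.]])
P=lambda p:cv2.projectPoints(np.array([p],float),np.array(c["rvec"]),np.array(c["tvec"]),K,np.array([c["k1"],0,0,0,0.]))[0].ravel().round(1)
print("cam centre",ray(c,(320,240))[0])
print("knob top/bot proj",P([550,-66.5,166]),P([550,-66.5,122]))
print("hub",onz(c,(257,199),128))
im=c["image"][215:295,290:365]
cv2.imwrite("pics/wk.png",cv2.resize(im,None,fx=7,fy=7,interpolation=cv2.INTER_CUBIC)[:,:,::-1])
# wheel ellipse
I=c["image"].astype(int)
for uv in((327,268),(326,240)): print(uv,onz(c,uv,166),onz(c,uv,122))
m=((I[...,0]>170)&(I[...,1]<70)&(I[...,2]<70)).astype(np.uint8)
print("red bb",cv2.boundingRect(m), "topleft edge", onz(c,(505,201),141),onz(c,(545,201),141))
E
```

```text
t 1.83 grasp [550.5 -65.  233.3] rpy [-3.142  0.     0.087] F [-0.24 -0.21  0.25] open 0.601
cam centre [623.77001524 -56.79688056 385.4740519 ]
knob top/bot proj [324.2 269.6] [323.3 248.6]
hub [580.73372643 -21.07097654 128.        ]
(327, 268) [551.08532442 -68.01027235 166.        ] [536.5135499  -70.25832506 122.        ]
(326, 240) [567.41827537 -65.91691914 166.        ] [556.12091911 -67.74529792 122.        ]
red bb (524, 179, 25, 51) topleft edge [ 595.27096298 -173.99633649  141.        ] [ 597.62842397 -199.1181363   141.        ]
```

View pics/wk.png

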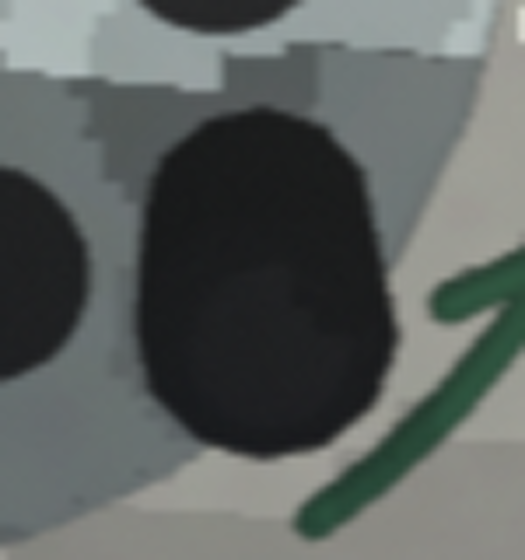

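```bash
sed -i 's/^AX=.*/AX=np.array([577.0,-19.8])/' h.py; python3 -c "
from h import *
st();goto(549.8,-67.5,150)"
```

```text
t 1.83 grasp [550.5 -65.  233.3] rpy [-3.142  0.     0.087] F [-0.24 -0.21  0.25] open 0.601
full shift [-0.9  2.4 83.3] rot [-0.    0.    0.03] dist 83.3
```

Request:
play_rows --increments '[{"dx":-0.9,"dy":2.4,"dz":10,"rx":0,"ry":0,"rz":0},{"dx":-0.9,"dy":2.4,"dz":25,"rx":0,"ry":0,"rz":0},{"dx":-0.9,"dy":2.4,"dz":40,"rx":0,"ry":0,"rz":0},{"dx":-0.9,"dy":2.4,"dz":55,"rx":0,"ry":0,"rz":0},{"dx":-0.9,"dy":2.4,"dz":68,"rx":0,"ry":0,"rz":0},{"dx":-0.9,"dy":2.4,"dz":78,"rx":0,"ry":0,"rz":0},{"dx":-0.9,"dy":2.4,"dz":83.3,"rx":0,"ry":0,"rz":0},{"dx":-0.9,"dy":2.4,"dz":83.3,"rx":0,"ry":0,"rz":0}]' --fingers 0.6

```text
t: 2.5
eef_pos: [549.4, -68.2, 320.2]
tcp_rot: [-3.141, 0.002, 0.086]
ft_force: [-0.2, -0.2, 0.4]
opening: 0.604
```

```bash
python3 -c "
from h import *
st();goto(549.8,-67.5,150)
for n in('wrist','side'):
    c=viewer.read_camera(n);cv2.imwrite(f'pics/{n}2.png',c['image'][:,:,::-1])
    if n=='side': cv2.imwrite('pics/side2z.png',cv2.resize(c['image'][130:310,230:410],None,fx=3.3,fy=3.3)[:,:,::-1])
st()
"
```

```text
t 2.5 grasp [549.1 -68.2 148.9] rpy [-3.141e+00  2.000e-03  8.600e-02] F [-0.15 -0.18  0.44] open 0.604
full shift [ 0.4 -0.7 -1.1] rot [-0.01  0.02  0.02] dist 1.4
t 2.6 grasp [549.8 -67.9 150.2] rpy [ 3.141 -0.     0.086] F [ 0.19 -0.31  0.12] open 0.599
```

View pics/wrist2.png

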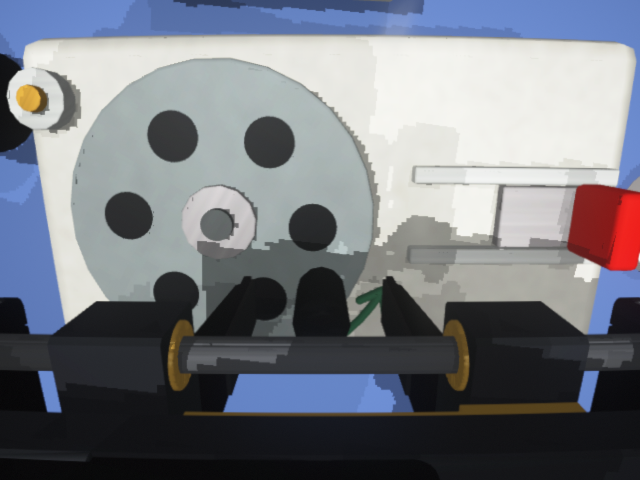

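View pics/side2z.png

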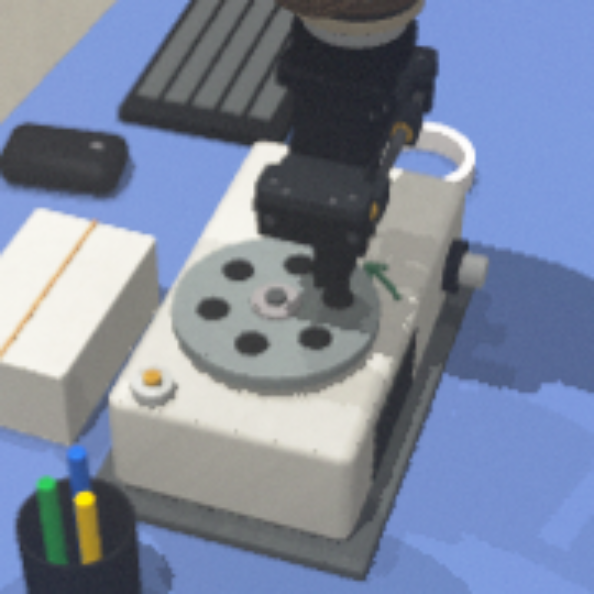

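The fingers straddle the knob: tips at columns 245 and 390, knob at 320. Closing.

Request:
play_rows --increments '[{"dx":0,"dy":0,"dz":0,"rx":0,"ry":0,"rz":0},{"dx":0,"dy":0,"dz":0,"rx":0,"ry":0,"rz":0},{"dx":0,"dy":0,"dz":0,"rx":0,"ry":0,"rz":0},{"dx":0,"dy":0,"dz":0,"rx":0,"ry":0,"rz":0},{"dx":0,"dy":0,"dz":0,"rx":0,"ry":0,"rz":0},{"dx":0,"dy":0,"dz":0,"rx":0,"ry":0,"rz":0}]' --fingers 0.1

```text
t: 3.1
eef_pos: [549.9, -68.0, 321.7]
tcp_rot: [3.141, -0.001, 0.087]
ft_force: [-0.1, -18.6, 3.4]
opening: 0.239
```

```bash
python3 -c "
from h import *
for i in range(3): viewer.read_camera('wrist'); s,g=st()
d=g[:2]-AX; print(np.linalg.norm(d),np.degrees(np.arctan2(d[1],d[0])))
"
```

```text
t 3.15 grasp [549.8 -68.6 150.4] rpy [ 3.14  -0.     0.087] F [-0.97 -4.09  3.05] open 0.224
t 3.2 grasp [549.8 -68.6 150.4] rpy [ 3.14  -0.     0.087] F [-1.55 -5.49  1.31] open 0.223
t 3.25 grasp [549.8 -68.6 150.5] rpy [ 3.14  -0.     0.086] F [-1.93 -6.    2.17] open 0.219
55.854343674007474 -119.09946156495037
```

```bash
cat >> h.py <<'E'
import json,os
def arc(step,n=8,log=True,R=55.0,lead=0.0):
    s=env.state();M=Ro.from_euler("xyz",s["tcp_rot"]);p=s["eef_pos"];g=M.apply([0,0,G])+p
    d=g[:2]-AX;th=np.arctan2(d[1],d[0]);F=s["ft_force"]
    er=np.array([np.cos(th),np.sin(th)]);et=np.array([-er[1],er[0]])
    th0=np.radians(-119.1); a=(th-th0+0.5)%(2*np.pi)-0.5
    if log:
        with open("log.txt","a") as f:f.write(json.dumps([s["t"],a,*g.tolist(),*F.tolist()])+"\n")
    print(f"t {s['t']:.2f} turned {a:.3f} rad r {np.linalg.norm(d):.1f} z {g[2]:.1f} resist {-F[:2]@et:.1f} radial {F[:2]@er:.1f} Fz {F[2]:.1f} open {s['opening']:.3f}")
    if os.path.exists("log.txt"):
        L=np.array([json.loads(x) for x in open("log.txt")])
        if len(L)>5 and a>.8:
            A=np.c_[2*L[:,2:4],np.ones(len(L))];b=(L[:,2:4]**2).sum(1);q=np.linalg.lstsq(A,b,rcond=None)[0]
            print("fit axle",q[:2].round(1),"R",np.sqrt(q[2]+q[0]**2+q[1]**2).round(1))
    T=Ro.from_euler("xyz",[np.pi,0,YAW]); rv=(M.inv()*T).as_rotvec()/np.radians(6)
    rows=[]
    for k in range(1,n+1):
        t=th+lead+step*k; q=np.array([*(AX+R*np.array([np.cos(t),np.sin(t)])),150.])
        Gt=T.apply([0,0,G]); dd=M.inv().apply(q-Gt-p)
        rows.append(dict(dx=round(dd[0],1),dy=round(dd[1],1),dz=round(dd[2],1),rx=0,ry=0,rz=0))
    print(json.dumps(rows))
E
python3 -c "
from h import *
arc(.03)"
```

```text
t 3.25 turned 0.000 rad r 55.9 z 150.5 resist -1.2 radial 6.2 Fz 2.2 open 0.219
[{"dx": 1.9, "dy": 0.4, "dz": 0.5, "rx": 0, "ry": 0, "rz": 0}, {"dx": 3.3, "dy": 1.3, "dz": 0.5, "rx": 0, "ry": 0, "rz": 0}, {"dx": 4.7, "dy": 2.1, "dz": 0.5, "rx": 0, "ry": 0, "rz": 0}, {"dx": 6.2, "dy": 2.9, "dz": 0.5, "rx": 0, "ry": 0, "rz": 0}, {"dx": 7.7, "dy": 3.6, "dz": 0.5, "rx": 0, "ry": 0, "rz": 0}, {"dx": 9.2, "dy": 4.3, "dz": 0.5, "rx": 0, "ry": 0, "rz": 0}, {"dx": 10.7, "dy": 4.9, "dz": 0.5, "rx": 0, "ry": 0, "rz": 0}, {"dx": 12.2, "dy": 5.5, "dz": 0.5, "rx": 0, "ry": 0, "rz": 0}]
```

```bash
rm log.txt; sed -i 's/^AX=.*/AX=np.array([577.0,-20.8])/;s/-119.1)/-119.6)/' h.py; python3 -c "
from h import *
arc(.03)"
```

```text
t 3.25 turned -0.000 rad r 55.0 z 150.5 resist -1.3 radial 6.2 Fz 2.2 open 0.219
[{"dx": 1.4, "dy": 1.1, "dz": 0.5, "rx": 0, "ry": 0, "rz": 0}, {"dx": 2.8, "dy": 2.0, "dz": 0.5, "rx": 0, "ry": 0, "rz": 0}, {"dx": 4.2, "dy": 2.8, "dz": 0.5, "rx": 0, "ry": 0, "rz": 0}, {"dx": 5.7, "dy": 3.6, "dz": 0.5, "rx": 0, "ry": 0, "rz": 0}, {"dx": 7.1, "dy": 4.4, "dz": 0.5, "rx": 0, "ry": 0, "rz": 0}, {"dx": 8.6, "dy": 5.1, "dz": 0.5, "rx": 0, "ry": 0, "rz": 0}, {"dx": 10.2, "dy": 5.7, "dz": 0.5, "rx": 0, "ry": 0, "rz": 0}, {"dx": 11.7, "dy": 6.3, "dz": 0.5, "rx": 0, "ry": 0, "rz": 0}]
```

Request:
play_rows --increments '[{"dx":1.4,"dy":1.1,"dz":0.5,"rx":0,"ry":0,"rz":0},{"dx":2.8,"dy":2.0,"dz":0.5,"rx":0,"ry":0,"rz":0},{"dx":4.2,"dy":2.8,"dz":0.5,"rx":0,"ry":0,"rz":0},{"dx":5.7,"dy":3.6,"dz":0.5,"rx":0,"ry":0,"rz":0},{"dx":7.1,"dy":4.4,"dz":0.5,"rx":0,"ry":0,"rz":0},{"dx":8.6,"dy":5.1,"dz":0.5,"rx":0,"ry":0,"rz":0},{"dx":10.2,"dy":5.7,"dz":0.5,"rx":0,"ry":0,"rz":0},{"dx":11.7,"dy":6.3,"dz":0.5,"rx":0,"ry":0,"rz":0}]'

```text
t: 3.92
eef_pos: [561.6, -73.5, 321.6]
tcp_rot: [3.141, 0.001, 0.087]
ft_force: [-6.2, 0.8, 8.2]
opening: 0.227
```

```bash
python3 -c "
from h import *
arc(.04)"
```

```text
t 3.92 turned 0.229 rad r 55.1 z 150.3 resist 6.2 radial 1.0 Fz 8.2 open 0.227
[{"dx": 1.9, "dy": 0.8, "dz": 0.3, "rx": 0, "ry": 0, "rz": 0}, {"dx": 4.0, "dy": 1.5, "dz": 0.3, "rx": 0, "ry": 0, "rz": 0}, {"dx": 6.1, "dy": 2.1, "dz": 0.3, "rx": 0, "ry": 0, "rz": 0}, {"dx": 8.2, "dy": 2.6, "dz": 0.3, "rx": 0, "ry": 0, "rz": 0}, {"dx": 10.4, "dy": 3.0, "dz": 0.3, "rx": 0, "ry": 0, "rz": 0}, {"dx": 12.6, "dy": 3.3, "dz": 0.3, "rx": 0, "ry": 0, "rz": 0}, {"dx": 14.7, "dy": 3.6, "dz": 0.3, "rx": 0, "ry": 0, "rz": 0}, {"dx": 16.9, "dy": 3.7, "dz": 0.3, "rx": 0, "ry": 0, "rz": 0}]
```

Request:
play_rows --increments '[{"dx":1.9,"dy":0.8,"dz":0,"rx":0,"ry":0,"rz":0},{"dx":4.0,"dy":1.5,"dz":0,"rx":0,"ry":0,"rz":0},{"dx":6.1,"dy":2.1,"dz":0,"rx":0,"ry":0,"rz":0},{"dx":8.2,"dy":2.6,"dz":0,"rx":0,"ry":0,"rz":0}]'

```text
t: 4.25
eef_pos: [569.6, -75.3, 321.7]
tcp_rot: [3.141, 0.003, 0.087]
ft_force: [-4.6, -0.2, 4.1]
opening: 0.226
```

```bash
sed -i 's/dz=round(dd\[2\],1)/dz=0/' h.py; python3 -c "
from h import *
arc(.03)"
```

```text
t 4.25 turned 0.371 rad r 55.2 z 150.4 resist 4.5 radial 0.9 Fz 4.1 open 0.226
[{"dx": 1.1, "dy": 0.2, "dz": 0, "rx": 0, "ry": 0, "rz": 0}, {"dx": 2.7, "dy": 0.5, "dz": 0, "rx": 0, "ry": 0, "rz": 0}, {"dx": 4.3, "dy": 0.8, "dz": 0, "rx": 0, "ry": 0, "rz": 0}, {"dx": 6.0, "dy": 1.0, "dz": 0, "rx": 0, "ry": 0, "rz": 0}, {"dx": 7.6, "dy": 1.1, "dz": 0, "rx": 0, "ry": 0, "rz": 0}, {"dx": 9.3, "dy": 1.3, "dz": 0, "rx": 0, "ry": 0, "rz": 0}, {"dx": 10.9, "dy": 1.3, "dz": 0, "rx": 0, "ry": 0, "rz": 0}, {"dx": 12.5, "dy": 1.3, "dz": 0, "rx": 0, "ry": 0, "rz": 0}]
```

Request:
play_rows --increments '[{"dx":1.4,"dy":0.3,"dz":0,"rx":0,"ry":0,"rz":0},{"dx":2.8,"dy":0.5,"dz":0,"rx":0,"ry":0,"rz":0},{"dx":4.3,"dy":0.8,"dz":0,"rx":0,"ry":0,"rz":0},{"dx":6.0,"dy":1.0,"dz":0,"rx":0,"ry":0,"rz":0},{"dx":7.6,"dy":1.1,"dz":0,"rx":0,"ry":0,"rz":0},{"dx":9.3,"dy":1.3,"dz":0,"rx":0,"ry":0,"rz":0},{"dx":10.9,"dy":1.3,"dz":0,"rx":0,"ry":0,"rz":0},{"dx":12.5,"dy":1.3,"dz":0,"rx":0,"ry":0,"rz":0}]'

```text
t: 4.92
eef_pos: [581.9, -75.7, 321.7]
tcp_rot: [3.141, 0.005, 0.087]
ft_force: [-4.5, -2.7, 3.0]
opening: 0.221
```

```bash
python3 -c "
from h import *
arc(.03)"
```

```text
t 4.92 turned 0.590 rad r 55.2 z 150.4 resist 4.7 radial 2.4 Fz 3.0 open 0.221
[{"dx": 0.8, "dy": -0.1, "dz": 0, "rx": 0, "ry": 0, "rz": 0}, {"dx": 2.5, "dy": -0.2, "dz": 0, "rx": 0, "ry": 0, "rz": 0}, {"dx": 4.1, "dy": -0.3, "dz": 0, "rx": 0, "ry": 0, "rz": 0}, {"dx": 5.8, "dy": -0.4, "dz": 0, "rx": 0, "ry": 0, "rz": 0}, {"dx": 7.4, "dy": -0.6, "dz": 0, "rx": 0, "ry": 0, "rz": 0}, {"dx": 9.0, "dy": -0.9, "dz": 0, "rx": 0, "ry": 0, "rz": 0}, {"dx": 10.7, "dy": -1.2, "dz": 0, "rx": 0, "ry": 0, "rz": 0}, {"dx": 12.3, "dy": -1.5, "dz": 0, "rx": 0, "ry": 0, "rz": 0}]
```

```bash
sed -i 's/rx=0,ry=0,rz=0/rx=round(rv[0],2),ry=round(rv[1],2),rz=0/' h.py; python3 -c "
from h import *
arc(.035,log=False)"
```

```text
t 4.92 turned 0.590 rad r 55.2 z 150.4 resist 4.7 radial 2.4 Fz 3.0 open 0.221
[{"dx": 1.1, "dy": -0.1, "dz": 0, "rx": 0.0, "ry": 0.05, "rz": 0}, {"dx": 3.0, "dy": -0.2, "dz": 0, "rx": 0.0, "ry": 0.05, "rz": 0}, {"dx": 4.9, "dy": -0.4, "dz": 0, "rx": 0.0, "ry": 0.05, "rz": 0}, {"dx": 6.9, "dy": -0.6, "dz": 0, "rx": 0.0, "ry": 0.05, "rz": 0}, {"dx": 8.8, "dy": -0.8, "dz": 0, "rx": 0.0, "ry": 0.05, "rz": 0}, {"dx": 10.7, "dy": -1.2, "dz": 0, "rx": 0.0, "ry": 0.05, "rz": 0}, {"dx": 12.5, "dy": -1.6, "dz": 0, "rx": 0.0, "ry": 0.05, "rz": 0}, {"dx": 14.4, "dy": -2.1, "dz": 0, "rx": 0.0, "ry": 0.05, "rz": 0}]
```

Request:
play_rows --increments '[{"dx":1.1,"dy":-0.1,"dz":0,"rx":0,"ry":0.05,"rz":0},{"dx":3.0,"dy":-0.2,"dz":0,"rx":0,"ry":0.05,"rz":0},{"dx":4.9,"dy":-0.4,"dz":0,"rx":0,"ry":0.05,"rz":0},{"dx":6.9,"dy":-0.6,"dz":0,"rx":0,"ry":0.05,"rz":0},{"dx":8.8,"dy":-0.8,"dz":0,"rx":0,"ry":0.05,"rz":0},{"dx":10.7,"dy":-1.2,"dz":0,"rx":0,"ry":0.05,"rz":0},{"dx":12.5,"dy":-1.6,"dz":0,"rx":0,"ry":0.05,"rz":0},{"dx":14.4,"dy":-2.1,"dz":0,"rx":0,"ry":0.05,"rz":0}]'

```text
t: 5.58
eef_pos: [595.8, -72.6, 321.7]
tcp_rot: [3.141, 0.001, 0.087]
ft_force: [-5.3, -4.2, 3.9]
opening: 0.226
```

```bash
python3 -c "
from h import *
arc(.035)"
```

```text
t 5.58 turned 0.861 rad r 55.2 z 150.4 resist 6.4 radial 2.2 Fz 3.9 open 0.226
[{"dx": 1.6, "dy": -0.6, "dz": 0, "rx": 0.01, "ry": 0.01, "rz": 0}, {"dx": 3.5, "dy": -1.2, "dz": 0, "rx": 0.01, "ry": 0.01, "rz": 0}, {"dx": 5.3, "dy": -1.8, "dz": 0, "rx": 0.01, "ry": 0.01, "rz": 0}, {"dx": 7.1, "dy": -2.6, "dz": 0, "rx": 0.01, "ry": 0.01, "rz": 0}, {"dx": 8.8, "dy": -3.3, "dz": 0, "rx": 0.01, "ry": 0.01, "rz": 0}, {"dx": 10.5, "dy": -4.2, "dz": 0, "rx": 0.01, "ry": 0.01, "rz": 0}, {"dx": 12.3, "dy": -5.1, "dz": 0, "rx": 0.01, "ry": 0.01, "rz": 0}, {"dx": 13.9, "dy": -6.0, "dz": 0, "rx": 0.01, "ry": 0.01, "rz": 0}]
```

Request:
play_rows --increments '[{"dx":1.6,"dy":-0.6,"dz":0,"rx":0,"ry":0,"rz":0},{"dx":3.5,"dy":-1.2,"dz":0,"rx":0,"ry":0,"rz":0},{"dx":5.3,"dy":-1.8,"dz":0,"rx":0,"ry":0,"rz":0},{"dx":7.1,"dy":-2.6,"dz":0,"rx":0,"ry":0,"rz":0},{"dx":8.8,"dy":-3.3,"dz":0,"rx":0,"ry":0,"rz":0},{"dx":10.5,"dy":-4.2,"dz":0,"rx":0,"ry":0,"rz":0},{"dx":12.3,"dy":-5.1,"dz":0,"rx":0,"ry":0,"rz":0},{"dx":13.9,"dy":-6.0,"dz":0,"rx":0,"ry":0,"rz":0}]'

```text
t: 6.25
eef_pos: [608.8, -66.0, 321.7]
tcp_rot: [3.14, 0.003, 0.087]
ft_force: [-5.7, -5.5, 4.3]
opening: 0.218
```

```bash
python3 -c "
from h import *
arc(.035)"
```

```text
t 6.25 turned 1.120 rad r 55.2 z 150.4 resist 7.8 radial 1.3 Fz 4.3 open 0.218
fit axle [577.2 -21.2] R 54.8
[{"dx": 1.1, "dy": -1.0, "dz": 0, "rx": 0.01, "ry": 0.03, "rz": 0}, {"dx": 2.7, "dy": -2.0, "dz": 0, "rx": 0.01, "ry": 0.03, "rz": 0}, {"dx": 4.3, "dy": -3.1, "dz": 0, "rx": 0.01, "ry": 0.03, "rz": 0}, {"dx": 5.8, "dy": -4.2, "dz": 0, "rx": 0.01, "ry": 0.03, "rz": 0}, {"dx": 7.3, "dy": -5.4, "dz": 0, "rx": 0.01, "ry": 0.03, "rz": 0}, {"dx": 8.8, "dy": -6.7, "dz": 0, "rx": 0.01, "ry": 0.03, "rz": 0}, {"dx": 10.2, "dy": -8.0, "dz": 0, "rx": 0.01, "ry": 0.03, "rz": 0}, {"dx": 11.6, "dy": -9.3, "dz": 0, "rx": 0.01, "ry": 0.03, "rz": 0}]
```

Resistance may be starting to climb.

Request:
play_rows --increments '[{"dx":1.1,"dy":-1.0,"dz":0,"rx":0,"ry":0.03,"rz":0},{"dx":2.7,"dy":-2.0,"dz":0,"rx":0,"ry":0.03,"rz":0},{"dx":4.3,"dy":-3.1,"dz":0,"rx":0,"ry":0.03,"rz":0},{"dx":5.8,"dy":-4.2,"dz":0,"rx":0,"ry":0.03,"rz":0},{"dx":7.3,"dy":-5.4,"dz":0,"rx":0,"ry":0.03,"rz":0},{"dx":8.8,"dy":-6.7,"dz":0,"rx":0,"ry":0.03,"rz":0}]'

```text
t: 6.75
eef_pos: [616.6, -59.3, 321.7]
tcp_rot: [3.139, 0.002, 0.087]
ft_force: [-7.4, -7.6, 4.6]
opening: 0.22
```

```bash
python3 -c "
from h import *
arc(.035)"
```

```text
t 6.75 turned 1.306 rad r 55.3 z 150.4 resist 10.6 radial 0.1 Fz 4.6 open 0.220
fit axle [577.2 -21. ] R 54.9
[{"dx": 0.9, "dy": -1.1, "dz": 0, "rx": 0.02, "ry": 0.02, "rz": 0}, {"dx": 2.3, "dy": -2.4, "dz": 0, "rx": 0.02, "ry": 0.02, "rz": 0}, {"dx": 3.7, "dy": -3.8, "dz": 0, "rx": 0.02, "ry": 0.02, "rz": 0}, {"dx": 5.0, "dy": -5.2, "dz": 0, "rx": 0.02, "ry": 0.02, "rz": 0}, {"dx": 6.2, "dy": -6.6, "dz": 0, "rx": 0.02, "ry": 0.02, "rz": 0}, {"dx": 7.5, "dy": -8.1, "dz": 0, "rx": 0.02, "ry": 0.02, "rz": 0}, {"dx": 8.6, "dy": -9.7, "dz": 0, "rx": 0.02, "ry": 0.02, "rz": 0}, {"dx": 9.7, "dy": -11.3, "dz": 0, "rx": 0.02, "ry": 0.02, "rz": 0}]
```

Request:
play_rows --increments '[{"dx":1.0,"dy":-1.2,"dz":0,"rx":0.02,"ry":0.02,"rz":0},{"dx":2.3,"dy":-2.4,"dz":0,"rx":0.02,"ry":0.02,"rz":0},{"dx":3.7,"dy":-3.8,"dz":0,"rx":0.02,"ry":0.02,"rz":0},{"dx":5.0,"dy":-5.2,"dz":0,"rx":0.02,"ry":0.02,"rz":0}]'

```text
t: 7.08
eef_pos: [620.7, -54.6, 321.7]
tcp_rot: [3.14, 0.002, 0.087]
ft_force: [-6.8, -9.7, 3.8]
opening: 0.224
```

```bash
python3 -c "
from h import *
arc(.035,5,lead=.015)"
```

```text
t 7.08 turned 1.421 rad r 55.3 z 150.4 resist 11.9 radial 0.7 Fz 3.8 open 0.224
fit axle [577.2 -21. ] R 54.9
[{"dx": 1.3, "dy": -1.9, "dz": 0, "rx": 0.02, "ry": 0.02, "rz": 0}, {"dx": 2.5, "dy": -3.4, "dz": 0, "rx": 0.02, "ry": 0.02, "rz": 0}, {"dx": 3.7, "dy": -4.9, "dz": 0, "rx": 0.02, "ry": 0.02, "rz": 0}, {"dx": 4.8, "dy": -6.5, "dz": 0, "rx": 0.02, "ry": 0.02, "rz": 0}, {"dx": 5.9, "dy": -8.1, "dz": 0, "rx": 0.02, "ry": 0.02, "rz": 0}]
```

Request:
play_rows --increments '[{"dx":1.3,"dy":-1.9,"dz":0,"rx":0.02,"ry":0.02,"rz":0},{"dx":2.5,"dy":-3.4,"dz":0,"rx":0.02,"ry":0.02,"rz":0},{"dx":3.7,"dy":-4.9,"dz":0,"rx":0.02,"ry":0.02,"rz":0},{"dx":4.8,"dy":-6.5,"dz":0,"rx":0.02,"ry":0.02,"rz":0}]'

```text
t: 7.42
eef_pos: [624.6, -48.9, 321.7]
tcp_rot: [3.14, 0.002, 0.087]
ft_force: [-5.4, -10.6, 2.5]
opening: 0.222
```

```bash
python3 -c "
from h import *
arc(.035,5,lead=.015)"
```

```text
t 7.42 turned 1.546 rad r 55.3 z 150.4 resist 11.8 radial 0.8 Fz 2.5 open 0.222
fit axle [577.2 -21. ] R 55.0
[{"dx": 1.1, "dy": -2.1, "dz": 0, "rx": 0.02, "ry": 0.01, "rz": 0}, {"dx": 2.1, "dy": -3.7, "dz": 0, "rx": 0.02, "ry": 0.01, "rz": 0}, {"dx": 3.1, "dy": -5.4, "dz": 0, "rx": 0.02, "ry": 0.01, "rz": 0}, {"dx": 4.0, "dy": -7.1, "dz": 0, "rx": 0.02, "ry": 0.01, "rz": 0}, {"dx": 4.8, "dy": -8.8, "dz": 0, "rx": 0.02, "ry": 0.01, "rz": 0}]
```

Request:
play_rows --increments '[{"dx":1.1,"dy":-2.1,"dz":0,"rx":0.02,"ry":0.01,"rz":0},{"dx":2.1,"dy":-3.7,"dz":0,"rx":0.02,"ry":0.01,"rz":0},{"dx":3.1,"dy":-5.4,"dz":0,"rx":0.02,"ry":0.01,"rz":0},{"dx":4.0,"dy":-7.1,"dz":0,"rx":0.02,"ry":0.01,"rz":0}]'

```text
t: 7.75
eef_pos: [627.8, -42.8, 321.7]
tcp_rot: [3.139, 0.002, 0.088]
ft_force: [-4.8, -13.4, 3.1]
opening: 0.225
```

```bash
python3 -c "
from h import *
arc(.035,5,lead=.015)"
```

```text
t 7.75 turned 1.668 rad r 55.2 z 150.4 resist 14.2 radial 1.1 Fz 3.1 open 0.225
fit axle [577.2 -21. ] R 54.9
[{"dx": 0.7, "dy": -2.1, "dz": 0, "rx": 0.02, "ry": 0.02, "rz": 0}, {"dx": 1.6, "dy": -3.9, "dz": 0, "rx": 0.02, "ry": 0.02, "rz": 0}, {"dx": 2.3, "dy": -5.7, "dz": 0, "rx": 0.02, "ry": 0.02, "rz": 0}, {"dx": 3.0, "dy": -7.5, "dz": 0, "rx": 0.02, "ry": 0.02, "rz": 0}, {"dx": 3.6, "dy": -9.3, "dz": 0, "rx": 0.02, "ry": 0.02, "rz": 0}]
```

Request:
play_rows --increments '[{"dx":0.8,"dy":-2.1,"dz":0,"rx":0.02,"ry":0.02,"rz":0},{"dx":1.6,"dy":-3.9,"dz":0,"rx":0.02,"ry":0.02,"rz":0},{"dx":2.3,"dy":-5.7,"dz":0,"rx":0.02,"ry":0.02,"rz":0},{"dx":3.0,"dy":-7.5,"dz":0,"rx":0.02,"ry":0.02,"rz":0}]'

```text
t: 8.08
eef_pos: [629.9, -36.6, 321.7]
tcp_rot: [3.139, 0.001, 0.088]
ft_force: [-4.6, -13.3, 2.3]
opening: 0.225
```

```bash
python3 -c "
from h import *
arc(.035,5,lead=.015)"
```

```text
t 8.08 turned 1.788 rad r 55.2 z 150.4 resist 14.1 radial -0.5 Fz 2.3 open 0.225
fit axle [577.2 -21. ] R 54.9
[{"dx": 0.6, "dy": -2.2, "dz": 0, "rx": 0.03, "ry": 0.01, "rz": 0}, {"dx": 1.2, "dy": -4.0, "dz": 0, "rx": 0.03, "ry": 0.01, "rz": 0}, {"dx": 1.7, "dy": -5.8, "dz": 0, "rx": 0.03, "ry": 0.01, "rz": 0}, {"dx": 2.2, "dy": -7.7, "dz": 0, "rx": 0.03, "ry": 0.01, "rz": 0}, {"dx": 2.6, "dy": -9.6, "dz": 0, "rx": 0.03, "ry": 0.01, "rz": 0}]
```

Request:
play_rows --increments '[{"dx":0.6,"dy":-2.2,"dz":0,"rx":0.03,"ry":0.01,"rz":0},{"dx":1.2,"dy":-4.0,"dz":0,"rx":0.03,"ry":0.01,"rz":0},{"dx":1.7,"dy":-5.8,"dz":0,"rx":0.03,"ry":0.01,"rz":0},{"dx":2.2,"dy":-7.7,"dz":0,"rx":0.03,"ry":0.01,"rz":0}]'

```text
t: 8.42
eef_pos: [631.4, -30.3, 321.7]
tcp_rot: [3.139, 0.001, 0.088]
ft_force: [-2.7, -13.6, 1.1]
opening: 0.226
```

```bash
python3 -c "
from h import *
arc(.035,5,lead=.015)"
```

```text
t 8.42 turned 1.905 rad r 55.2 z 150.4 resist 13.9 radial -0.2 Fz 1.1 open 0.226
fit axle [577.2 -21. ] R 54.9
[{"dx": 0.3, "dy": -2.3, "dz": 0, "rx": 0.03, "ry": 0.01, "rz": 0}, {"dx": 0.7, "dy": -4.1, "dz": 0, "rx": 0.03, "ry": 0.01, "rz": 0}, {"dx": 1.1, "dy": -6.0, "dz": 0, "rx": 0.03, "ry": 0.01, "rz": 0}, {"dx": 1.3, "dy": -8.0, "dz": 0, "rx": 0.03, "ry": 0.01, "rz": 0}, {"dx": 1.5, "dy": -9.9, "dz": 0, "rx": 0.03, "ry": 0.01, "rz": 0}]
```

Request:
play_rows --increments '[{"dx":0.3,"dy":-2.3,"dz":0,"rx":0.03,"ry":0.01,"rz":0},{"dx":0.7,"dy":-4.1,"dz":0,"rx":0.03,"ry":0.01,"rz":0},{"dx":1.1,"dy":-6.0,"dz":0,"rx":0.03,"ry":0.01,"rz":0},{"dx":1.3,"dy":-8.0,"dz":0,"rx":0.03,"ry":0.01,"rz":0}]'

```text
t: 8.75
eef_pos: [632.0, -23.8, 321.8]
tcp_rot: [3.139, -0.0, 0.088]
ft_force: [-0.4, -12.9, 1.3]
opening: 0.221
```

```bash
python3 -c "
from h import *
arc(.035,5,lead=.015)"
```

```text
t 8.75 turned 2.026 rad r 55.2 z 150.5 resist 12.9 radial 0.4 Fz 1.3 open 0.221
fit axle [577.2 -21. ] R 54.9
[{"dx": 0.2, "dy": -2.3, "dz": 0, "rx": 0.02, "ry": -0.0, "rz": 0}, {"dx": 0.3, "dy": -4.3, "dz": 0, "rx": 0.02, "ry": -0.0, "rz": 0}, {"dx": 0.4, "dy": -6.2, "dz": 0, "rx": 0.02, "ry": -0.0, "rz": 0}, {"dx": 0.4, "dy": -8.1, "dz": 0, "rx": 0.02, "ry": -0.0, "rz": 0}, {"dx": 0.4, "dy": -10.0, "dz": 0, "rx": 0.02, "ry": -0.0, "rz": 0}]
```

Request:
play_rows --increments '[{"dx":0.2,"dy":-2.3,"dz":0,"rx":0.02,"ry":0,"rz":0},{"dx":0.3,"dy":-4.3,"dz":0,"rx":0.02,"ry":0,"rz":0},{"dx":0.4,"dy":-6.2,"dz":0,"rx":0.02,"ry":0,"rz":0},{"dx":0.4,"dy":-8.1,"dz":0,"rx":0.02,"ry":0,"rz":0}]'

```text
t: 9.08
eef_pos: [631.9, -17.1, 321.8]
tcp_rot: [3.139, -0.001, 0.087]
ft_force: [-0.3, -12.1, -0.3]
opening: 0.223
```

```bash
python3 -c "
from h import *
arc(.035,5,lead=.015)"
```

```text
t 9.08 turned 2.146 rad r 55.2 z 150.5 resist 12.0 radial -1.1 Fz -0.3 open 0.223
fit axle [577.2 -21. ] R 54.9
[{"dx": -0.1, "dy": -2.2, "dz": 0, "rx": 0.03, "ry": -0.01, "rz": 0}, {"dx": -0.1, "dy": -4.2, "dz": 0, "rx": 0.03, "ry": -0.01, "rz": 0}, {"dx": -0.3, "dy": -6.1, "dz": 0, "rx": 0.03, "ry": -0.01, "rz": 0}, {"dx": -0.5, "dy": -8.0, "dz": 0, "rx": 0.03, "ry": -0.01, "rz": 0}, {"dx": -0.8, "dy": -9.9, "dz": 0, "rx": 0.03, "ry": -0.01, "rz": 0}]
```

Request:
play_rows --increments '[{"dx":-0.1,"dy":-2.2,"dz":0,"rx":0.03,"ry":0,"rz":0},{"dx":-0.1,"dy":-4.2,"dz":0,"rx":0.03,"ry":0,"rz":0},{"dx":-0.3,"dy":-6.1,"dz":0,"rx":0.03,"ry":0,"rz":0}]'

```text
t: 9.33
eef_pos: [631.3, -12.3, 321.8]
tcp_rot: [3.139, -0.001, 0.087]
ft_force: [1.4, -11.3, -0.2]
opening: 0.222
```

```bash
python3 -c "
from h import *
arc(.035,5,lead=.015)"
```

```text
t 9.33 turned 2.234 rad r 55.2 z 150.5 resist 11.4 radial -0.3 Fz -0.2 open 0.222
fit axle [577.2 -21. ] R 55.0
[{"dx": -0.2, "dy": -2.3, "dz": 0, "rx": 0.02, "ry": -0.01, "rz": 0}, {"dx": -0.4, "dy": -4.2, "dz": 0, "rx": 0.02, "ry": -0.01, "rz": 0}, {"dx": -0.8, "dy": -6.1, "dz": 0, "rx": 0.02, "ry": -0.01, "rz": 0}, {"dx": -1.1, "dy": -8.0, "dz": 0, "rx": 0.02, "ry": -0.01, "rz": 0}, {"dx": -1.6, "dy": -9.9, "dz": 0, "rx": 0.02, "ry": -0.01, "rz": 0}]
```

Request:
play_rows --increments '[{"dx":-0.2,"dy":-2.3,"dz":0,"rx":0.02,"ry":0,"rz":0},{"dx":-0.4,"dy":-4.2,"dz":0,"rx":0.02,"ry":0,"rz":0},{"dx":-0.8,"dy":-6.1,"dz":0,"rx":0.02,"ry":0,"rz":0}]'

```text
t: 9.58
eef_pos: [630.3, -7.5, 321.8]
tcp_rot: [3.139, -0.002, 0.087]
ft_force: [0.7, -8.7, -0.2]
opening: 0.223
```

```bash
python3 -c "
from h import *
arc(.035,5,lead=.015)"
```

```text
t 9.58 turned 2.323 rad r 55.1 z 150.5 resist 8.6 radial -1.3 Fz -0.2 open 0.223
fit axle [577.2 -21. ] R 54.9
[{"dx": -0.3, "dy": -2.3, "dz": 0, "rx": 0.02, "ry": -0.02, "rz": 0}, {"dx": -0.7, "dy": -4.1, "dz": 0, "rx": 0.02, "ry": -0.02, "rz": 0}, {"dx": -1.2, "dy": -6.0, "dz": 0, "rx": 0.02, "ry": -0.02, "rz": 0}, {"dx": -1.7, "dy": -7.8, "dz": 0, "rx": 0.02, "ry": -0.02, "rz": 0}, {"dx": -2.3, "dy": -9.7, "dz": 0, "rx": 0.02, "ry": -0.02, "rz": 0}]
```

Request:
play_rows --increments '[{"dx":-0.3,"dy":-2.3,"dz":0,"rx":0.02,"ry":-0.02,"rz":0},{"dx":-0.7,"dy":-4.1,"dz":0,"rx":0.02,"ry":-0.02,"rz":0},{"dx":-1.2,"dy":-6.0,"dz":0,"rx":0.02,"ry":-0.02,"rz":0}]'

```text
t: 9.83
eef_pos: [628.9, -2.6, 321.8]
tcp_rot: [3.139, -0.001, 0.087]
ft_force: [1.3, -8.4, -1.0]
opening: 0.224
```

```bash
python3 -c "
from h import *
arc(.035,5,lead=.015)"
```

```text
t 9.83 turned 2.417 rad r 55.1 z 150.5 resist 8.4 radial -1.5 Fz -1.0 open 0.224
fit axle [577.2 -21. ] R 54.9
[{"dx": -0.7, "dy": -2.2, "dz": 0, "rx": 0.02, "ry": -0.01, "rz": 0}, {"dx": -1.3, "dy": -4.1, "dz": 0, "rx": 0.02, "ry": -0.01, "rz": 0}, {"dx": -1.9, "dy": -5.9, "dz": 0, "rx": 0.02, "ry": -0.01, "rz": 0}, {"dx": -2.6, "dy": -7.7, "dz": 0, "rx": 0.02, "ry": -0.01, "rz": 0}, {"dx": -3.4, "dy": -9.4, "dz": 0, "rx": 0.02, "ry": -0.01, "rz": 0}]
```

Request:
play_rows --increments '[{"dx":-0.7,"dy":-2.2,"dz":0,"rx":0.02,"ry":-0.01,"rz":0},{"dx":-1.3,"dy":-4.1,"dz":0,"rx":0.02,"ry":-0.01,"rz":0}]'

```text
t: 10.0
eef_pos: [627.7, 0.6, 321.8]
tcp_rot: [3.14, -0.001, 0.087]
ft_force: [1.6, -6.8, -0.5]
opening: 0.223
```

```bash
python3 -c "
from h import *
arc(.035,5,lead=.015)"
```

```text
t 10.00 turned 2.480 rad r 55.1 z 150.5 resist 6.8 radial -1.1 Fz -0.5 open 0.223
fit axle [577.2 -21. ] R 54.9
[{"dx": -0.8, "dy": -2.3, "dz": 0, "rx": 0.02, "ry": -0.01, "rz": 0}, {"dx": -1.5, "dy": -4.1, "dz": 0, "rx": 0.02, "ry": -0.01, "rz": 0}, {"dx": -2.3, "dy": -5.8, "dz": 0, "rx": 0.02, "ry": -0.01, "rz": 0}, {"dx": -3.1, "dy": -7.6, "dz": 0, "rx": 0.02, "ry": -0.01, "rz": 0}, {"dx": -4.0, "dy": -9.3, "dz": 0, "rx": 0.02, "ry": -0.01, "rz": 0}]
```

Request:
play_rows --increments '[{"dx":-0.7,"dy":-2.0,"dz":0,"rx":0.02,"ry":0,"rz":0},{"dx":-0.7,"dy":-2.0,"dz":0,"rx":0.02,"ry":0,"rz":0},{"dx":-0.7,"dy":-2.0,"dz":0,"rx":0.02,"ry":0,"rz":0},{"dx":-0.7,"dy":-2.0,"dz":0,"rx":0.02,"ry":0,"rz":0},{"dx":-0.7,"dy":-2.0,"dz":0,"rx":0.02,"ry":0,"rz":0},{"dx":-0.7,"dy":-2.0,"dz":0,"rx":0.02,"ry":0,"rz":0}]'

```text
t: 10.5
eef_pos: [627.0, 2.0, 321.7]
tcp_rot: [3.141, -0.001, 0.087]
ft_force: [-0.6, -5.1, -0.1]
opening: 0.221
```

```bash
python3 -c "
from h import *
arc(.0,1,log=False)
L=np.array([json.loads(x) for x in open('log.txt')])
a=L[:,1];g=L[:,2:4]-AX;e=g/np.linalg.norm(g,axis=1)[:,None]
r=L[:,5]*e[:,1]-L[:,6]*e[:,0]
from scipy.optimize import least_squares
k=a>.1
def load(x): # x rel to top
    return np.where(x<-1.5,0,np.where(x<-.6,8*.5*(1-np.cos(np.pi*(x+1.5)/.9)),-8*np.sin(np.pi/2*x/.6)))
f=least_squares(lambda p:p[1]+p[2]*load(a[k]-p[0])-r[k],[2.45,5.5,1]); print(f.x,f.cost)
f=least_squares(lambda p:p[1]+np.interp(a[k]-p[0],[-9,-1.5,-.6,0,.6],[0,0,8,0,-8])-r[k],[2.45,5.5]); print(f.x,f.cost)
print(np.c_[a,r].round(2).tolist())
"
```

```text
t 10.50 turned 2.512 rad r 55.1 z 150.4 resist 4.4 radial -2.6 Fz -0.1 open 0.221
fit axle [577.2 -21. ] R 54.9
[{"dx": 0.1, "dy": 0.1, "dz": 0, "rx": 0.01, "ry": -0.01, "rz": 0}]
[2.45130326 6.45870221 0.99824176] 7.616865479857458
[2.47966093 6.79512966] 8.657972203498298
[[-0.0, -1.28], [0.23, 6.15], [0.37, 4.54], [0.59, 4.67], [0.86, 6.43], [1.12, 7.81], [1.31, 10.6], [1.42, 11.87], [1.55, 11.84], [1.67, 14.21], [1.79, 14.08], [1.91, 13.87], [2.03, 12.94], [2.15, 12.02], [2.23, 11.38], [2.32, 8.64], [2.42, 8.35], [2.48, 6.85]]
```

The fits put the top at 2.45-2.53 rad and the wheel is at 2.51 rad, so I'll let go here.

Request:
play_rows --increments '[{"dx":0,"dy":0,"dz":0,"rx":0,"ry":0,"rz":0},{"dx":0,"dy":0,"dz":0,"rx":0,"ry":0,"rz":0},{"dx":0,"dy":0,"dz":0,"rx":0,"ry":0,"rz":0},{"dx":0,"dy":0,"dz":0,"rx":0,"ry":0,"rz":0},{"dx":0,"dy":0,"dz":0,"rx":0,"ry":0,"rz":0},{"dx":0,"dy":0,"dz":0,"rx":0,"ry":0,"rz":0},{"dx":0,"dy":0,"dz":0,"rx":0,"ry":0,"rz":0}]' --fingers 0.6

```text
t: 11.08
eef_pos: [627.0, 2.1, 321.8]
tcp_rot: [3.141, -0.001, 0.087]
ft_force: [-0.0, 0.0, -0.1]
opening: 0.59
```

```bash
python3 -c "
from h import *
st()
for n in('wrist','side'):
    c=viewer.read_camera(n);cv2.imwrite(f'pics/{n}3.png',c['image'][:,:,::-1])
    if n=='side': cv2.imwrite('pics/side3z.png',cv2.resize(c['image'][130:310,230:410],None,fx=3.3,fy=3.3)[:,:,::-1])
st()
"
```

```text
t 11.08 grasp [627.2   2.  150.5] rpy [ 3.141e+00 -1.000e-03  8.700e-02] F [-0.04  0.01 -0.12] open 0.59
t 11.18 grasp [627.2   2.  150.5] rpy [ 3.141e+00 -1.000e-03  8.700e-02] F [ 0.32 -0.57 -0.23] open 0.598
```

View pics/wrist3.png

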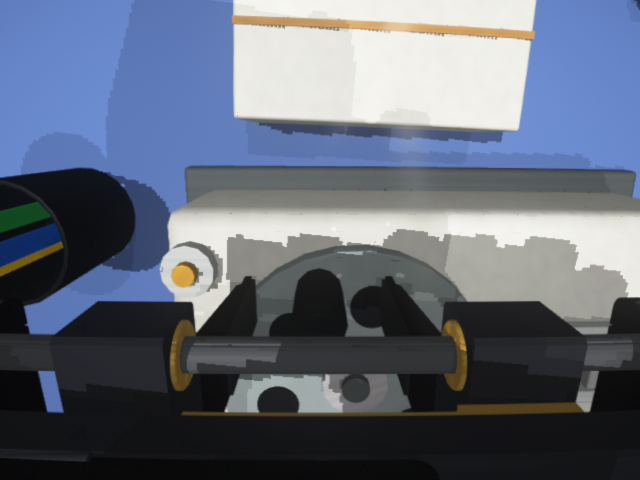

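The knob at (320,300) is still centred between the open fingers, so the wheel stayed put. Lifting.

Request:
play_rows --increments '[{"dx":0,"dy":0,"dz":-6,"rx":0,"ry":0,"rz":0},{"dx":0,"dy":0,"dz":-16,"rx":0,"ry":0,"rz":0},{"dx":0,"dy":0,"dz":-28,"rx":0,"ry":0,"rz":0},{"dx":0,"dy":0,"dz":-42,"rx":0,"ry":0,"rz":0},{"dx":0,"dy":0,"dz":-56,"rx":0,"ry":0,"rz":0},{"dx":0,"dy":0,"dz":-66,"rx":0,"ry":0,"rz":0},{"dx":0,"dy":0,"dz":-70,"rx":0,"ry":0,"rz":0},{"dx":0,"dy":0,"dz":-70,"rx":0,"ry":0,"rz":0}]'

```text
t: 11.85
eef_pos: [626.8, 2.1, 393.3]
tcp_rot: [3.141, -0.004, 0.087]
ft_force: [-0.4, 0.2, -0.0]
opening: 0.598
```

```bash
python3 -c "
from h import *
y=np.array([-np.sin(YAW),np.cos(YAW)]);x=np.array([np.cos(YAW),np.sin(YAW)])
t=AX-212*y; print('behind tab',t); st(); goto(t[0],t[1],218)
c=viewer.read_camera('top');cv2.imwrite('pics/top4.png',c['image'][:,:,::-1])
c=viewer.read_camera('side');cv2.imwrite('pics/side4z.png',cv2.resize(c['image'][130:310,230:410],None,fx=3.3,fy=3.3)[:,:,::-1])
"
```

```text
behind tab [ 594.73970279 -232.05648616]
t 11.85 grasp [627.4   2.  222. ] rpy [ 3.141 -0.004  0.087] F [-0.39  0.18 -0.05] open 0.598
full shift [-52.3 230.5   4. ] rot [ 0.01 -0.03  0.03] dist 236.4
```

View pics/side4z.png

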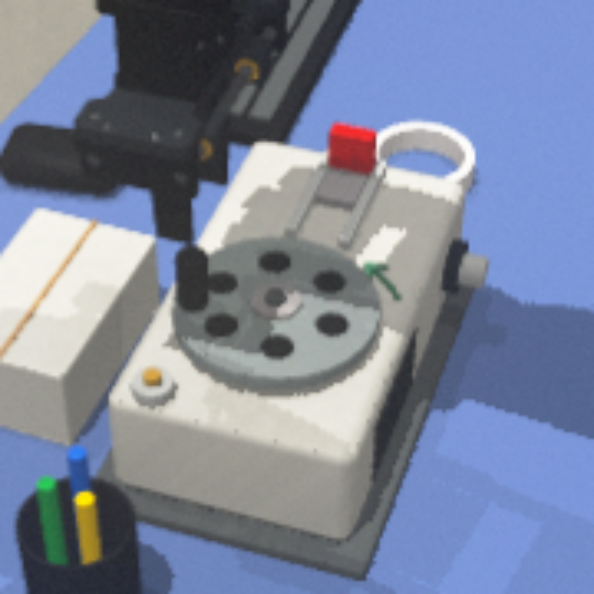

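Request:
play_rows --increments '[{"dx":-6,"dy":26,"dz":0,"rx":0,"ry":0,"rz":0},{"dx":-13,"dy":58,"dz":0,"rx":0,"ry":0,"rz":0},{"dx":-21,"dy":92,"dz":0,"rx":0,"ry":0,"rz":0},{"dx":-29,"dy":126,"dz":0,"rx":0,"ry":0,"rz":0},{"dx":-37,"dy":160,"dz":0,"rx":0,"ry":0,"rz":0},{"dx":-44,"dy":192,"dz":0,"rx":0,"ry":0,"rz":0},{"dx":-50,"dy":218,"dz":0,"rx":0,"ry":-0.03,"rz":0},{"dx":-52.3,"dy":230.5,"dz":0,"rx":0,"ry":-0.03,"rz":0}]' --fingers 0

```text
t: 12.62
eef_pos: [594.0, -235.1, 390.6]
tcp_rot: [3.141, 0.004, 0.085]
ft_force: [1.2, -0.1, 0.2]
opening: 0.093
```

```bash
python3 -c "
from h import *
viewer.read_camera('top');viewer.read_camera('top')
st(); goto(594.7,-232,135)
c=viewer.read_camera('wrist');cv2.imwrite('pics/wrist5.png',c['image'][:,:,::-1])
print(onz(c,(320,240),141))
"
```

```text
t 12.72 grasp [ 593.8 -233.9  219.4] rpy [-3.142e+00  3.000e-03  8.400e-02] F [ 0.34  0.54 -0.36] open 0.027
full shift [ 0.8 -1.8 84.4] rot [-0.    0.03  0.01] dist 84.4
[ 606.41469776 -233.33150195  141.        ]
```

View pics/wrist5.png

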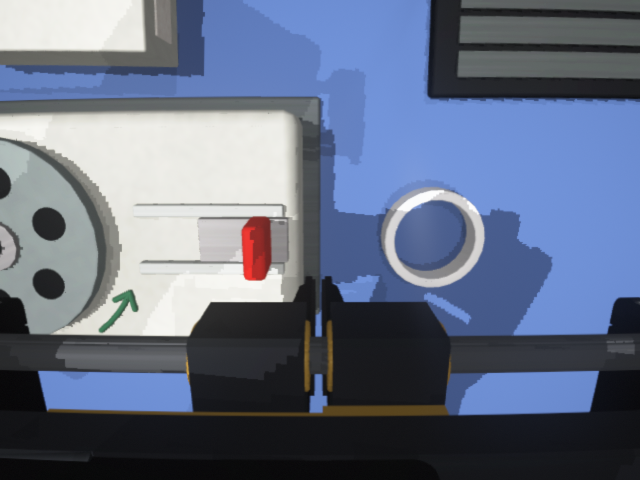

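The closed fingers, at column 320, are behind the tab, whose back edge is at column 270. Descending.

Request:
play_rows --increments '[{"dx":0.8,"dy":-1,"dz":10,"rx":0,"ry":0,"rz":0},{"dx":0.8,"dy":-1,"dz":25,"rx":0,"ry":0,"rz":0},{"dx":0.8,"dy":-1,"dz":42,"rx":0,"ry":0,"rz":0},{"dx":0.8,"dy":-1,"dz":58,"rx":0,"ry":0,"rz":0},{"dx":0.8,"dy":-1,"dz":72,"rx":0,"ry":0,"rz":0},{"dx":0.8,"dy":-1,"dz":81,"rx":0,"ry":0.02,"rz":0},{"dx":0.8,"dy":-1,"dz":84,"rx":0,"ry":0.03,"rz":0},{"dx":0.8,"dy":-1,"dz":84,"rx":0,"ry":0.03,"rz":0}]'

```text
t: 13.43
eef_pos: [595.2, -230.5, 306.0]
tcp_rot: [-3.14, 0.001, 0.086]
ft_force: [-0.5, -0.0, -0.5]
opening: 0.009
```

```bash
cat >> h.py <<'E'
def pf(pr=True):
    s,g=st() ; y=np.array([-np.sin(YAW),np.cos(YAW)]);x=np.array([y[1],-y[0]]);d=g[:2]-np.array([577.2,-21.])
    print("pump x,y",(d@x).round(1),(d@y).round(1),"Fy(push back)",-(s['ft_force'][:2]@y).round(2))
E
python3 -c "
from h import *
pf()
c=viewer.read_camera('wrist');cv2.imwrite('pics/wrist6.png',c['image'][:,:,::-1]);pf()
"
```

```text
t 13.43 grasp [ 595.  -230.3  134.7] rpy [-3.14e+00  1.00e-03  8.60e-02] F [-0.48 -0.05 -0.49] open 0.009
pump x,y 0.2 -210.1 Fy(push back) 0.01
t 13.48 grasp [ 595.3 -230.7  135.5] rpy [-3.141 -0.     0.086] F [-0.37 -0.01  0.15] open 0.004
pump x,y 0.5 -210.5 Fy(push back) -0.02
```

View pics/wrist6.png

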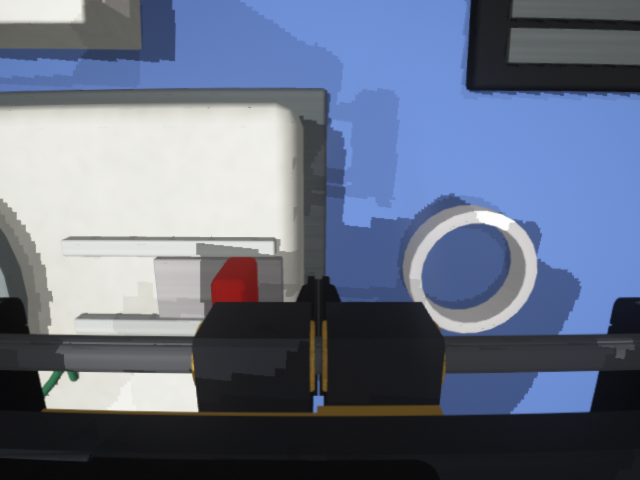

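Request:
play_rows --increments '[{"dx":0,"dy":-1.5,"dz":0,"rx":0,"ry":0,"rz":0},{"dx":0,"dy":-3.5,"dz":0,"rx":0,"ry":0,"rz":0},{"dx":0,"dy":-5.5,"dz":0,"rx":0,"ry":0,"rz":0},{"dx":0,"dy":-7.5,"dz":0,"rx":0,"ry":0,"rz":0},{"dx":0,"dy":-9.5,"dz":0,"rx":0,"ry":0,"rz":0},{"dx":0,"dy":-11.5,"dz":0,"rx":0,"ry":0,"rz":0},{"dx":0,"dy":-13,"dz":0,"rx":0,"ry":0,"rz":0},{"dx":0,"dy":-14.5,"dz":0,"rx":0,"ry":0,"rz":0}]'

```text
t: 14.15
eef_pos: [594.0, -216.2, 306.9]
tcp_rot: [-3.141, -0.0, 0.086]
ft_force: [0.4, -0.6, -0.6]
opening: 0.004
```

```bash
python3 -c "
from h import *
pf()"
```

```text
t 14.15 grasp [ 594.  -216.1  135.6] rpy [-3.141 -0.     0.086] F [ 0.43 -0.57 -0.62] open 0.004
pump x,y 0.4 -195.8 Fy(push back) 0.6
```

Request:
play_rows --increments '[{"dx":0,"dy":-1.5,"dz":0,"rx":0,"ry":0,"rz":0},{"dx":0,"dy":-3,"dz":0,"rx":0,"ry":0,"rz":0},{"dx":0,"dy":-4.5,"dz":0,"rx":0,"ry":0,"rz":0},{"dx":0,"dy":-6,"dz":0,"rx":0,"ry":0,"rz":0},{"dx":0,"dy":-7.5,"dz":0,"rx":0,"ry":0,"rz":0},{"dx":0,"dy":-9,"dz":0,"rx":0,"ry":0,"rz":0},{"dx":0,"dy":-10.5,"dz":0,"rx":0,"ry":0,"rz":0},{"dx":0,"dy":-12,"dz":0,"rx":0,"ry":0,"rz":0}]'

```text
t: 14.82
eef_pos: [592.9, -204.2, 306.9]
tcp_rot: [-3.141, -0.0, 0.086]
ft_force: [0.5, -3.3, -0.4]
opening: 0.005
```

```bash
python3 -c "
from h import *
pf()"
```

```text
t 14.82 grasp [ 593.  -204.2  135.6] rpy [-3.141 -0.     0.086] F [ 0.54 -3.26 -0.39] open 0.005
pump x,y 0.4 -183.9 Fy(push back) 3.29
```

Request:
play_rows --increments '[{"dx":0,"dy":-2,"dz":0,"rx":0,"ry":0,"rz":0},{"dx":0,"dy":-4,"dz":0,"rx":0,"ry":0,"rz":0},{"dx":0,"dy":-6,"dz":0,"rx":0,"ry":0,"rz":0},{"dx":0,"dy":-8,"dz":0,"rx":0,"ry":0,"rz":0},{"dx":0,"dy":-10,"dz":0,"rx":0,"ry":0,"rz":0},{"dx":0,"dy":-12,"dz":0,"rx":0,"ry":0,"rz":0},{"dx":0,"dy":-14,"dz":0,"rx":0,"ry":0,"rz":0},{"dx":0,"dy":-15.5,"dz":0,"rx":0,"ry":0,"rz":0}]'

```text
t: 15.48
eef_pos: [591.6, -188.5, 306.9]
tcp_rot: [-3.141, -0.0, 0.086]
ft_force: [0.7, -2.2, -0.7]
opening: 0.004
```

```bash
python3 -c "
from h import *
pf()"
```

```text
t 15.48 grasp [ 591.7 -188.5  135.6] rpy [-3.141 -0.     0.086] F [ 0.72 -2.22 -0.71] open 0.004
pump x,y 0.4 -168.1 Fy(push back) 2.27
```

Request:
play_rows --increments '[{"dx":0,"dy":-1,"dz":0,"rx":0,"ry":0,"rz":0},{"dx":0,"dy":-2,"dz":0,"rx":0,"ry":0,"rz":0},{"dx":0,"dy":-3,"dz":0,"rx":0,"ry":0,"rz":0},{"dx":0,"dy":-4,"dz":0,"rx":0,"ry":0,"rz":0},{"dx":0,"dy":-5,"dz":0,"rx":0,"ry":0,"rz":0}]'

```text
t: 15.9
eef_pos: [591.2, -183.5, 306.9]
tcp_rot: [-3.141, -0.0, 0.086]
ft_force: [0.8, -2.1, -1.2]
opening: 0.008
```

```bash
python3 -c "
from h import *
pf()
c=viewer.read_camera('side');cv2.imwrite('pics/side7z.png',cv2.resize(c['image'][130:310,230:410],None,fx=3.3,fy=3.3)[:,:,::-1])"
```

```text
t 15.9 grasp [ 591.3 -183.4  135.6] rpy [-3.141 -0.     0.086] F [ 0.81 -2.09 -1.22] open 0.008
pump x,y 0.4 -163.0 Fy(push back) 2.15
```

View pics/side7z.png

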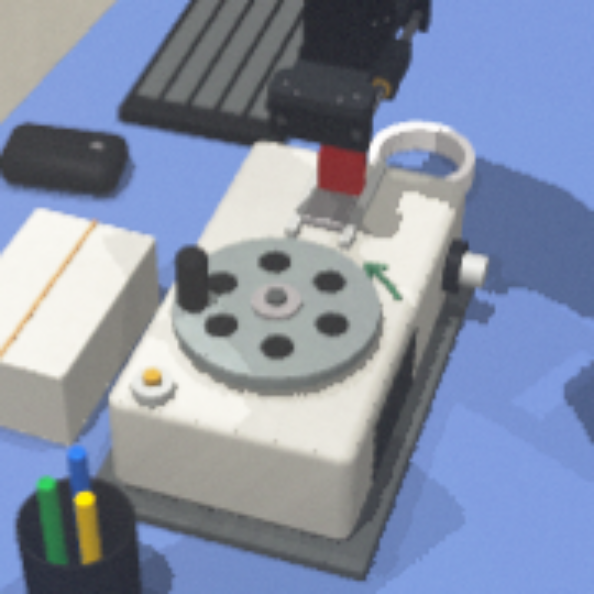

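The tab is moving towards the wheel, and the wheel's knob is unchanged at (192,278) in this crop. I'll finish the push in small steps.

Request:
play_rows --increments '[{"dx":0,"dy":-0.8,"dz":0,"rx":0,"ry":0,"rz":0},{"dx":0,"dy":-1.6,"dz":0,"rx":0,"ry":0,"rz":0},{"dx":0,"dy":-2.4,"dz":0,"rx":0,"ry":0,"rz":0}]'

```text
t: 16.2
eef_pos: [591.0, -180.9, 306.9]
tcp_rot: [-3.141, -0.0, 0.086]
ft_force: [0.4, -3.2, -2.1]
opening: 0.004
```

```bash
python3 -c "
from h import *
pf()"
```

```text
t 16.2 grasp [ 591.  -180.8  135.6] rpy [-3.141 -0.     0.086] F [ 0.37 -3.18 -2.07] open 0.004
pump x,y 0.4 -160.4 Fy(push back) 3.2
```

Request:
play_rows --increments '[{"dx":0,"dy":-0.8,"dz":0,"rx":0,"ry":0,"rz":0},{"dx":0,"dy":-1.5,"dz":0,"rx":0,"ry":0,"rz":0}]'

```text
t: 16.37
eef_pos: [590.8, -179.3, 306.9]
tcp_rot: [-3.141, -0.0, 0.086]
ft_force: [0.8, -3.3, -2.2]
opening: 0.005
```

```bash
python3 -c "
from h import *
pf()"
```

```text
t 16.37 grasp [ 590.9 -179.2  135.6] rpy [-3.141 -0.     0.086] F [ 0.82 -3.3  -2.24] open 0.005
pump x,y 0.4 -158.8 Fy(push back) 3.36
```

Request:
play_rows --increments '[{"dx":0,"dy":-0.8,"dz":0,"rx":0,"ry":0,"rz":0},{"dx":0,"dy":-1.5,"dz":0,"rx":0,"ry":0,"rz":0}]'

```text
t: 16.53
eef_pos: [590.7, -177.7, 306.9]
tcp_rot: [-3.141, -0.0, 0.086]
ft_force: [0.2, -2.4, -0.3]
opening: 0.005
```

```bash
python3 -c "
from h import *
pf()"
```

```text
t 16.53 grasp [ 590.8 -177.6  135.6] rpy [-3.141 -0.     0.086] F [ 0.22 -2.44 -0.31] open 0.005
pump x,y 0.4 -157.2 Fy(push back) 2.45
```

Request:
play_rows --increments '[{"dx":0,"dy":-0.8,"dz":0,"rx":0,"ry":0,"rz":0},{"dx":0,"dy":-1.5,"dz":0,"rx":0,"ry":0,"rz":0}]'

```text
t: 16.7
eef_pos: [590.6, -176.1, 306.9]
tcp_rot: [-3.141, -0.0, 0.086]
ft_force: [-0.1, -3.1, -1.4]
opening: 0.001
```

```bash
python3 -c "
from h import *
pf()"
```

```text
t 16.7 grasp [ 590.6 -176.1  135.6] rpy [-3.141 -0.     0.086] F [-0.06 -3.06 -1.38] open 0.001
pump x,y 0.4 -155.7 Fy(push back) 3.04
```

Request:
play_rows --increments '[{"dx":0,"dy":-0.8,"dz":0,"rx":0,"ry":0,"rz":0},{"dx":0,"dy":-1.5,"dz":0,"rx":0,"ry":0,"rz":0}]'

```text
t: 16.87
eef_pos: [590.5, -175.3, 307.0]
tcp_rot: [3.14, -0.001, 0.087]
ft_force: [1.4, -13.0, -4.1]
opening: 0.005
```

```bash
python3 -c "
from h import *
pf()"
```

```text
t 16.87 grasp [ 590.7 -175.6  135.7] rpy [ 3.14e+00 -1.00e-03  8.70e-02] F [  1.44 -13.01  -4.11] open 0.005
pump x,y 0.5 -155.1 Fy(push back) 13.08
```

At the stop, at 13 N. I'll hold briefly without adding force.

Request:
play_rows --increments '[{"dx":0,"dy":-0.7,"dz":0,"rx":0,"ry":0,"rz":0},{"dx":0,"dy":-0.7,"dz":0,"rx":0,"ry":0,"rz":0},{"dx":0,"dy":-0.7,"dz":0,"rx":0,"ry":0,"rz":0},{"dx":0,"dy":-0.7,"dz":0,"rx":0,"ry":0,"rz":0}]'

```text
t: 17.2
eef_pos: [590.4, -175.2, 306.9]
tcp_rot: [3.139, -0.001, 0.087]
ft_force: [0.8, -8.4, -2.0]
opening: 0.005
```

```bash
python3 -c "
from h import *
pf()"
```

```text
t 17.2 grasp [ 590.6 -175.7  135.6] rpy [ 3.139e+00 -1.000e-03  8.700e-02] F [ 0.83 -8.43 -1.96] open 0.005
pump x,y 0.5 -155.3 Fy(push back) 8.47
```

Solid against the stop. Backing off, then up.

Request:
play_rows --increments '[{"dx":0,"dy":3,"dz":0,"rx":0,"ry":0,"rz":0},{"dx":0,"dy":10,"dz":0,"rx":0,"ry":0,"rz":0},{"dx":0,"dy":20,"dz":0,"rx":0,"ry":0,"rz":0},{"dx":0,"dy":30,"dz":-2,"rx":0,"ry":0,"rz":0},{"dx":0,"dy":38,"dz":-20,"rx":0,"ry":0,"rz":0},{"dx":0,"dy":40,"dz":-45,"rx":0,"ry":0,"rz":0},{"dx":0,"dy":40,"dz":-70,"rx":0,"ry":0,"rz":0},{"dx":0,"dy":40,"dz":-85,"rx":0,"ry":0,"rz":0}]'

```text
t: 17.87
eef_pos: [593.8, -215.9, 394.7]
tcp_rot: [3.138, -0.003, 0.086]
ft_force: [-0.4, -1.0, -0.7]
opening: 0.011
```

```bash
python3 -c "
from h import *
for i in range(3): viewer.read_camera('top')
pf()
c=viewer.read_camera('wrist');cv2.imwrite('pics/wrist8.png',c['image'][:,:,::-1])
I=c['image'].astype(int)
m=((I[...,0]>170)&(I[...,1]<70)&(I[...,2]<70)).astype(np.uint8); print(cv2.boundingRect(m))
c=viewer.read_camera('side');cv2.imwrite('pics/side8z.png',cv2.resize(c['image'][130:310,230:410],None,fx=3.3,fy=3.3)[:,:,::-1])
I=c['image'].astype(int); m=(I[...,0]>120)&(I[...,1]<60)&(I[...,2]<60)
n,l,s,ce=cv2.connectedComponentsWithStats(m.astype(np.uint8));i=1+np.argmax(s[1:,4]);print(ce[i],s[i]);p=onz(c,ce[i],126);print(p,'dist from axle',np.linalg.norm(p[:2]-[577.2,-21]), 'shift from start',np.linalg.norm(p[:2]-[591.08,-192.09]))
"
```

```text
t 18.02 grasp [ 594.2 -216.   221.6] rpy [ 3.138e+00 -3.000e-03  8.600e-02] F [-0.69  0.14  0.31] open 0.005
pump x,y 0.6 -195.7 Fy(push back) -0.19
(214, 230, 23, 52)
[332.1509434  183.03773585] [326 176  14  15 159]
[ 588.78309818 -157.2016724   126.        ] dist from axle 136.69331998472774 shift from start 34.963855058966836
```

View pics/side8z.png

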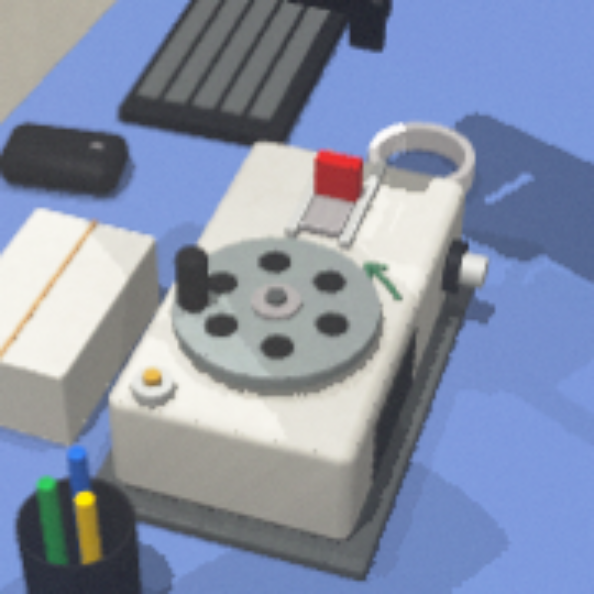

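View pics/wrist8.png

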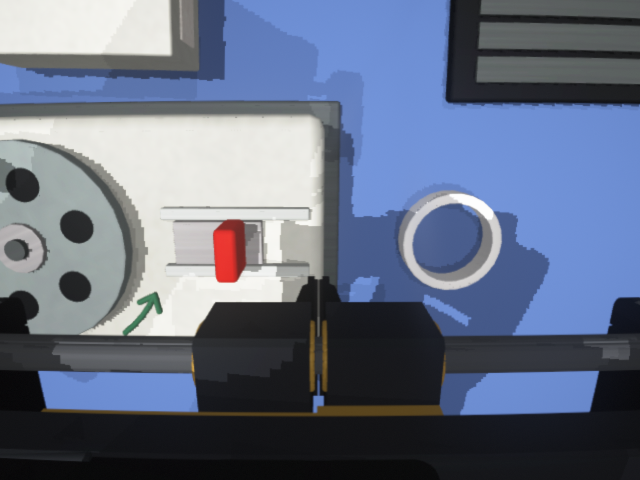

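The bolt has moved 35.0 mm in the side view, which is fully home. The knob is unchanged at crop (192,278), the bystanders haven't moved and the hand is clear. Handing in.

```bash
python3 -c "
from h import *
print(env.job_done()); st()"
```

```text
the job is handed in; nothing more can be done
None
the job is handed in; nothing more can be done
```

I turned the wheel to just past its resistance peak, let it go, then pushed the park bolt home and handed the job in; no verdict was reported.

- **Flywheel:** I led it round by the knob for 2.51 rad. Resistance rose from about 5–6 N to about 14 N near 1.7–1.8 rad, then fell to 6.8 N at 2.48 rad. My estimates of the top of the stroke ranged from 2.38 rad (0.6 rad past the peak) to 2.53 rad (falling slope). Fits to all the readings gave 2.45–2.48 rad. All are within the 0.28 rad allowed. The knob was still in place when I let go and in every later picture.
- **Park bolt:** I pushed it with closed fingers at about 3 N, and it met its stop at 13 N, the highest force I read. The side camera measured 35.0 mm of travel.
- **Last checks:** The arm was clear with no contact force at 18.1 s. The cup, tape and carton showed no visible shift in the last pictures.
- **Disagreements:** The side camera put the tab 136.7 mm from the axle instead of 140 mm, but it read about the same amount short at the start. The stop also came about 4 mm later than I expected from the finger thickness.

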